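# Put the microscope's objectives back in their storage tray

### The job

Put the four microscope objectives with red, yellow, green and blue bands away in the storage tray, each standing upright inside the pocket whose rim has its own colour. The two with black and white bands belong to another microscope: leave them standing where they are. The lenses are delicate, so keep every objective upright and set it down rather than drop it.

Things in the scene. Friction and masses are not known exactly. Their poses are not given: they have to be found in the camera images.
- objective_red_centre (a point): Microscope objective with red band, standing upright on its foot on the bench: steel cylinder 32 mm in diameter, 64 mm tall, straight-sided to 46 mm up, then tapering to an 18 mm wide nose; red from 32 to 58 mm up. The point is its centre, 32 mm above its foot; z up. About 0.14 kg. Objectives stand at least 70 mm apart, centre to centre.
- objective_yellow_centre (a point): Microscope objective with yellow band, standing upright on its foot on the bench: steel cylinder 32 mm in diameter, 64 mm tall, straight-sided to 46 mm up, then tapering to an 18 mm wide nose; yellow from 32 to 58 mm up. The point is its centre, 32 mm above its foot; z up. About 0.14 kg. Objectives stand at least 70 mm apart, centre to centre.
- objective_green_centre (a point): Microscope objective with green band, standing upright on its foot on the bench: steel cylinder 32 mm in diameter, 64 mm tall, straight-sided to 46 mm up, then tapering to an 18 mm wide nose; green from 32 to 58 mm up. The point is its centre, 32 mm above its foot; z up. About 0.14 kg. Objectives stand at least 70 mm apart, centre to centre.
- objective_blue_centre (a point): Microscope objective with blue band, standing upright on its foot on the bench: steel cylinder 32 mm in diameter, 64 mm tall, straight-sided to 46 mm up, then tapering to an 18 mm wide nose; blue from 32 to 58 mm up. The point is its centre, 32 mm above its foot; z up. About 0.14 kg. Objectives stand at least 70 mm apart, centre to centre.
- objective_black_centre (a point): Look-alike objective with black band, standing upright on its foot on the bench: steel cylinder 32 mm in diameter, 64 mm tall, straight-sided to 46 mm up, then tapering to an 18 mm wide nose; black from 32 to 58 mm up. The point is its centre, 32 mm above its foot; z up. About 0.14 kg. Objectives stand at least 70 mm apart, centre to centre.
- objective_white_centre (a point): Look-alike objective with white band, standing upright on its foot on the bench: steel cylinder 32 mm in diameter, 64 mm tall, straight-sided to 46 mm up, then tapering to an 18 mm wide nose; white from 32 to 58 mm up. The point is its centre, 32 mm above its foot; z up. About 0.14 kg. Objectives stand at least 70 mm apart, centre to centre.
- pocket_red: Red pocket: flat ring, 60 mm outside, 50 mm inside diameter, rim 6 mm high, fixed on the storage tray. Origin: its middle, on its floor, 8 mm above the bench; z up. Four pockets lie two by two, 80 mm between centres, in a fixed dark tray 184 mm square, its edge 12 mm high; the tray's place and turn and each colour's corner vary.
- pocket_yellow: Yellow pocket: flat ring, 60 mm outside, 50 mm inside diameter, rim 6 mm high, fixed on the storage tray. Origin: its middle, on its floor, 8 mm above the bench; z up. Four pockets lie two by two, 80 mm between centres, in a fixed dark tray 184 mm square, its edge 12 mm high; the tray's place and turn and each colour's corner vary.
- pocket_green: Green pocket: flat ring, 60 mm outside, 50 mm inside diameter, rim 6 mm high, fixed on the storage tray. Origin: its middle, on its floor, 8 mm above the bench; z up. Four pockets lie two by two, 80 mm between centres, in a fixed dark tray 184 mm square, its edge 12 mm high; the tray's place and turn and each colour's corner vary.
- pocket_blue: Blue pocket: flat ring, 60 mm outside, 50 mm inside diameter, rim 6 mm high, fixed on the storage tray. Origin: its middle, on its floor, 8 mm above the bench; z up. Four pockets lie two by two, 80 mm between centres, in a fixed dark tray 184 mm square, its edge 12 mm high; the tray's place and turn and each colour's corner vary.

How it is judged (in metres and radians):
At the end, for the whole second after the job is handed in: Each of the red, yellow, green and blue objectives stands upright (within 4.5 degrees) on the floor of the pocket of its own colour (its axis within 12 mm of the pocket's middle, its height within 4 mm of seated), released and at rest; the black and white ones stand within 15 mm of where they began (horizontal distance between objective_red_centre and pocket_red below 0.012 m and z of objective_red_centre in the frame of pocket_red between 0.028 and 0.036 m and angle between each of objective_red_centre, objective_yellow_centre, objective_green_centre, objective_blue_centre, objective_black_centre, objective_white_centre's own z axis and vertical below 0.08 rad and linear speed of each of objective_red, objective_yellow, objective_green, objective_blue below 0.02 m/s and horizontal distance between objective_yellow_centre and pocket_yellow below 0.012 m and z of objective_yellow_centre in the frame of pocket_yellow between 0.028 and 0.036 m and horizontal distance between objective_green_centre and pocket_green below 0.012 m and z of objective_green_centre in the frame of pocket_green between 0.028 and 0.036 m and horizontal distance between objective_blue_centre and pocket_blue below 0.012 m and z of objective_blue_centre in the frame of pocket_blue between 0.028 and 0.036 m and distance of each of objective_black_centre, objective_white_centre from where it was at the start of the episode below 0.015 m); the robot touches nothing.
It fails at once if a look-alike (black or white band) is moved by more than 15 mm (distance of any of objective_black_centre, objective_white_centre from where it was at the start of the episode above 0.015 m).
It fails at once if an objective is tipped over (leans more than 35 degrees) (angle between any of objective_red_centre, objective_yellow_centre, objective_green_centre, objective_blue_centre, objective_black_centre, objective_white_centre's own z axis and vertical above 0.61 rad).
It fails at once if an objective is dropped: out of the fingers with its foot more than 30 mm above the bench ((height (world z) of objective_red_centre above 0.062 m and contact force between objective_red and the fingers below 0.02 N) or (height (world z) of objective_yellow_centre above 0.062 m and contact force between objective_yellow and the fingers below 0.02 N) or (height (world z) of objective_green_centre above 0.062 m and contact force between objective_green and the fingers below 0.02 N) or (height (world z) of objective_blue_centre above 0.062 m and contact force between objective_blue and the fingers below 0.02 N)).
It also fails if it takes over 93 s, if anything falls off the work surface, if the arm or the gripper's body presses on something with over 40 N, if the wrist force passes 120 N, or if a joint passes its speed limit or range.

### The arm

A 6-joint arm with a two-finger parallel gripper is mounted at the origin on the work surface. World frame = base frame: x ahead of the robot, y to its left, z up, the work surface at z = 0. Lengths are in mm, angles in rad, forces in N, time in s.
With the tool pointing down it reaches from about 350 to 775 mm from the base axis. Payload 5.5 kg.
Tool frame: the origin (TCP) lies at the very end of the fingers, on their centre line; the grasp point (between the pads) lies 19 mm behind it; z points along the fingers, y is the direction in which the jaws open and shut (so a half turn about z gives the same grasp; the last joint's range is limited). The gripper opens to 85 mm and grips with 20 to 120 N. Pads are 22 mm wide; open, the fingers measure 114 mm over their backs; the gripper's body (76 mm by 85 mm) begins 54 mm behind the grasp point. The pads swing forward as they close: fully open they stand 13 mm farther back than shut.
Start: joints at [-0.14, 0.313, 0.046, 1.304, 0, 1.431], TCP at [575.041, -0.015, 231.323] pointing down, gripper open.
Joint ranges: [-2.76, 2.76], [-0.86, 1.69], [-1.03, 1.26], [-2.2, 2.34], [-1.47, 1.5], [-3.14, 3.14]. Speed limits (rad/s): [2.57, 2.57, 3.14, 3.14, 3.14, 3.14].

### API

Orientations are given as a rotation vector (axis times angle).
In Python, from station import robot gives the robot as it stands.
- The arm moves only by the tool send_rows, never from a script. Its argument "targets" is a list of rows, each a list of 3 entries, a list of its own where there are three numbers: the opening, from 0 (shut) to 1 (fully open), then the shift along the tool's x, y, z in mm, then the turn about the tool's z in rad. A call has 1 to 5 rows; each row shifts and turns the pose as measured when the row begins, along the tool's axes as they then stand; what a row does not reach is not made up. A row lasts 1/10 s, in which the tool goes at most 50 mm and 8.59 degrees, less where a joint would pass 70% of its speed; a pose out of reach is approached as far as the arm can. A call is refused whole if a number of a shift passes 50 or a number of a turn 0.15, either way. A call with a gripper value outside its range is refused whole. The fingers move at their own pace and stop on an object; the grip force is fixed at half the most. Time passes only in rows, so rows that do not move let the fingers close. It gives the time, the measured TCP pose, the force and the opening at its end, in the units of the state.
- robot.state(): the state, without advancing time (a new reading comes with each control period).
- robot.get_image(name): name is "scene" or "side" or "wrist"; returns a dict with "image" (384x512x3 uint8, red, green, blue), "fovy" (degrees; the focal length in pixels is half the picture's height over the tangent of half this angle, whatever the lens; pixels are square), "cx", "cy" (the principal point, pixels), "world_to_cam" (4x4, takes a point from world to camera coordinates); the wrist camera has in their place "hand_eye" (4x4, takes a point from camera to tool coordinates, whose origin is the TCP and whose axes are the flange's). Camera axes: x right, y down, z forward; pixel columns grow to the right and rows downward; lengths in mm; the calibration is good to about 2 mm. A picture is of the moment at which its call begins: read the wrist's pose just before it. There is no depth.
- robot.sign_off(): hands the job in, once; it reports no verdict.
The state is a dict: "t": time; "joint_positions": joint angles; "qd": joint speeds; "joint_efforts": joint torques, N m; "ee_pos": TCP position; "tcp_rot": TCP orientation; "contact_force": force on the tool from outside, world axes, zero at the start; "wrist_torque": the same for the moment, N m; "opening": opening from 0.0 (shut) to 1.0 (fully open).
Only numpy, scipy, OpenCV 4.12 (cv2) and the standard library are available. Lean on these libraries where they do the work, as an engineer would, in place of code of your own. Each camera call takes 0.05 s, during which the arm holds its last target.

## Working session

There is one attempt and no reset: what is moved stays moved. The work goes in short steps, Python scripts to look and compute and a tool call to move; the robot and the scene stay as the last step left them, time stands still between calls to the robot, and variables do not carry over. Pictures are saved under pics/ and viewed, and the job is handed in when it is done.

Besides the shell and the picture viewer there is one more tool, called after "Emit:" by a JSON object that holds its "fn" and its "kwargs". send_rows: Moves the arm, as the interface text tells. Its arguments: {"type":"object","properties":{"targets":{"type":"array","items":{"type":"array"}}},"required":["targets"]}

```bash
mkdir -p pics; ls; python3 - <<'E'
from station import robot
import cv2,numpy as np
s=robot.state();print(s)
for n in("scene","side","wrist"):
    d=robot.get_image(n);cv2.imwrite(f"pics/{n}0.png",d["image"][:,:,::-1])
    print(n,{k:(np.round(v,3).tolist() if k!="image" else 0) for k,v in d.items()})
E
```

```text
pics
{'t': 0.0, 'joint_positions': array([-1.39598771e-01,  3.14042841e-01,  4.49859811e-02,  1.30362328e+00,
       -1.93049633e-05,  1.43121687e+00]), 'qd': array([ 2.18503850e-03,  5.10429066e-04, -8.02273783e-04,  1.55590646e-06,
        1.25947125e-04,  9.68524931e-04]), 'joint_efforts': array([-2.90074182e-03, -4.80629075e+01,  2.98531097e+01,  1.95313990e-02,
       -3.83516899e-04, -4.27451073e-05]), 'ee_pos': array([5.74481332e+02, 5.81050866e-02, 2.30387610e+02]), 'tcp_rot': array([-2.22040695e+00, -2.22036410e+00,  1.80426648e-03]), 'contact_force': array([ 0.66174214, -0.02620685,  0.35128296]), 'wrist_torque': array([0.00571474, 0.02570414, 0.03328886]), 'opening': 1.000534157365063}
scene {'image': 0, 'fovy': 56.527, 'cx': 256.862, 'cy': 194.853, 'world_to_cam': [[0.685, 0.729, -0.019, -322.519], [0.551, -0.534, -0.641, -252.672], [-0.477, 0.429, -0.767, 1238.593], [0.0, 0.0, 0.0, 1.0]]}
side {'image': 0, 'fovy': 46.681, 'cx': 259.432, 'cy': 185.242, 'world_to_cam': [[-0.994, -0.107, -0.005, 505.166], [-0.052, 0.522, -0.851, 102.882], [0.094, -0.846, -0.525, 968.561], [0.0, 0.0, 0.0, 1.0]]}
wrist {'image': 0, 'fovy': 59.209, 'cx': 256.398, 'cy': 192.945, 'hand_eye': [[-0.0, -0.958, -0.286, 72.841], [1.0, -0.0, -0.001, 0.357], [0.0, -0.286, 0.958, -141.861], [0.0, 0.0, 0.0, 1.0]]}
```

View pics/scene0.png

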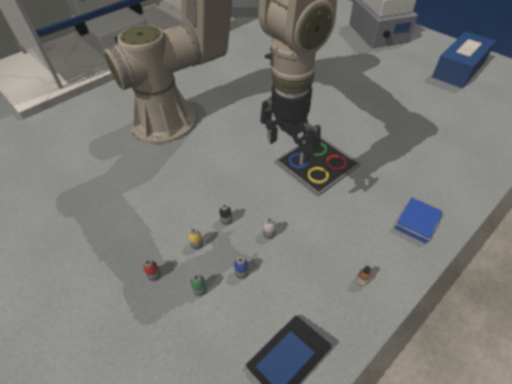

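View pics/side0.png

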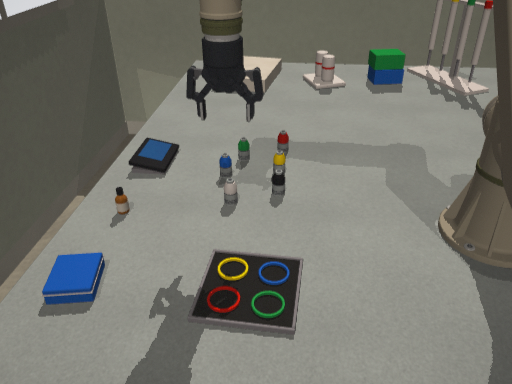

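View pics/wrist0.png

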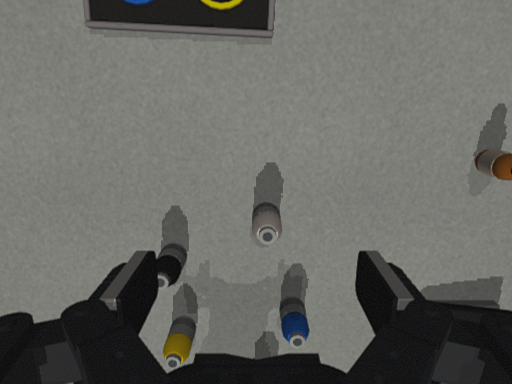

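```bash
cat > h.py <<'E'
from station import robot
import cv2,numpy as np
def f(d): return d["image"].shape[0]/2/np.tan(np.radians(d["fovy"])/2)
def ray(d,p):
    W=np.array(d["world_to_cam"]);R=W[:3,:3];t=W[:3,3]
    v=np.array([(p[0]-d["cx"])/f(d),(p[1]-d["cy"])/f(d),1])
    return -R.T@t, R.T@v
def plane(d,p,z):
    o,v=ray(d,p); return o+v*(z-o[2])/v[2]
def tri(ds,ps):
    A=np.zeros((3,3));b=np.zeros(3);rs=[ray(d,p) for d,p in zip(ds,ps)]
    for o,v in rs:
        v=v/np.linalg.norm(v);P=np.eye(3)-np.outer(v,v);A+=P;b+=P@o
    x=np.linalg.solve(A,b)
    return x,[np.linalg.norm(np.cross(x-o,v/np.linalg.norm(v))) for o,v in rs]
HUE={"red":[(0,8),(172,180)],"yellow":[(20,34)],"green":[(45,85)],"blue":[(105,130)]}
def mask(im,c):
    h=cv2.cvtColor(im,cv2.COLOR_RGB2HSV);m=np.zeros(h.shape[:2],np.uint8)
    for a,b in HUE[c]: m|=cv2.inRange(h,(a,110,40),(b,255,255))
    return m
def blobs(im,c,amin=15):
    n,l,s,ce=cv2.connectedComponentsWithStats(mask(im,c))
    return [(s[i].tolist(),ce[i].round(1).tolist(),l==i) for i in range(1,n) if s[i][4]>=amin]
E
python3 - <<'E'
from h import *
for n in("side","scene"):
    d=robot.get_image(n)
    for c in HUE:
        for s,ce,m in blobs(d["image"],c): 
            y,x=np.nonzero(m);e=cv2.fitEllipse(cv2.convexHull(np.c_[x,y].astype(np.int32))) if s[4]>40 else None
            print(n,c,s,ce,"z45",plane(d,ce,45).round(0)[:2],"z13 ell",e and plane(d,e[0],13).round(1)[:2])
E
```

```text
side red [484, 0, 9, 9, 68] [488.1, 4.1] z45 [ -793. -2586.] z13 ell [ -851.8 -2748.3]
side red [322, 66, 12, 4, 23] [327.3, 67.8] z45 [  336. -1019.] z13 ell None
side red [278, 133, 11, 11, 97] [282.8, 138.3] z45 [ 477. -333.] z13 ell [ 480.4 -402.9]
side red [206, 285, 35, 28, 395] [223.5, 298.9] z45 [537. 295.] z13 ell [544.2 264.1]
side yellow [273, 153, 13, 12, 118] [278.8, 159.1] z45 [ 479. -207.] z13 ell [ 482.3 -268.9]
side yellow [217, 257, 32, 24, 352] [232.4, 268.4] z45 [534. 219.] z13 ell [540.5 184.4]
side green [468, 0, 7, 5, 32] [471.1, 1.9] z45 [ -704. -2666.] z13 ell None
side green [368, 49, 37, 21, 685] [386.0, 58.7] z45 [   78. -1176.] z13 ell [   57.8 -1294.1]
side green [238, 140, 11, 11, 93] [243.3, 145.6] z45 [ 583. -276.] z13 ell [ 592.8 -341.7]
side green [251, 290, 34, 28, 367] [267.7, 303.8] z45 [462. 298.] z13 ell [464.6 267.8]
side blue [368, 66, 36, 19, 485] [385.2, 76.1] z45 [ 113. -931.] z13 ell [   88.9 -1073.1]
side blue [138, 139, 34, 22, 460] [154.8, 149.6] z45 [ 820. -228.] z13 ell [ 842.1 -289.2]
side blue [220, 156, 11, 12, 110] [224.9, 161.9]
[... 671 characters left out ...]
 [38, 0, 103, 35, 540] [86.0, 16.5] z45 [-866.  153.] z13 ell [-945.3  196.8]
scene blue [415, 0, 97, 86, 4916] [467.6, 30.8] z45 [ 454. 1252.] z13 ell [ 402.1 1363.5]
scene blue [396, 24, 13, 8, 72] [401.9, 27.2] z45 [ 239. 1087.] z13 ell [ 208.8 1151.3]
scene blue [289, 153, 19, 16, 94] [295.9, 161.6] z45 [480. 149.] z13 ell [460.4 182. ]
scene blue [398, 198, 43, 40, 995] [419.8, 217.3] z45 [833. 226.] z13 ell [830.4 252.2]
scene blue [396, 226, 31, 16, 84] [410.7, 233.9] z45 [845. 166.] z13 ell [839.3 191.7]
scene blue [235, 263, 11, 9, 72] [240.1, 267.1] z45 [ 624. -195.] z13 ell [ 605.5 -181.6]
scene blue [257, 332, 57, 52, 1628] [284.9, 359.7] z45 [ 834. -265.] z13 ell [ 825.2 -256.7]
```

Emit:
{"fn": "send_rows", "kwargs": {"targets": [[1,[30,-15,0],0],[1,[40,-15,0],0],[1,[40,-15,0],0],[1,[30,-15,0],0],[1,[0,0,0],0]]}}

```text
t: 0.75
ee_pos: [513.6, 142.8, 229.4]
tcp_rot: [-2.226, -2.215, 0.002]
contact_force: [0.3, -0.4, -0.8]
opening: 0.999
```

```bash
cat >> h.py <<'E'
from scipy.spatial.transform import Rotation as Ro
def wrist():
    s=robot.state();d=dict(robot.get_image("wrist"))
    T=np.eye(4);T[:3,:3]=Ro.from_rotvec(s["tcp_rot"]).as_matrix();T[:3,3]=s["ee_pos"]
    d["world_to_cam"]=np.linalg.inv(T@np.array(d["hand_eye"]));return s,d
def save(d,n): cv2.imwrite(f"pics/{n}.png",d["image"][:,:,::-1])
def rings(d):
    for c in HUE:
        for s,ce,m in blobs(d["image"],c,100):
            y,x=np.nonzero(m);e=cv2.fitEllipse(cv2.convexHull(np.c_[x,y].astype(np.int32)))
            print(c,s,np.round(e[0],1),np.round(e[1],0),plane(d,e[0],14).round(1)[:2])
E
python3 - <<'E'
from h import *
s,d=wrist();print(s["t"],s["ee_pos"],s["tcp_rot"],s["opening"]);save(d,"w1");rings(d)
E
```

```text
0.75 [513.56266396 142.79629942 229.39033606] [-2.22581971e+00 -2.21488003e+00  1.93435082e-03] 0.998549818486631
red [257, 11, 62, 68, 1243] [288.   44.4] [62. 67.] [544.7 260.2]
yellow [254, 98, 58, 59, 1057] [282.5 127. ] [58. 59.] [540.8 180.9]
green [176, 7, 62, 68, 1176] [206.4  40.5] [61. 68.] [465.3 264.2]
blue [178, 94, 58, 60, 1008] [206.3 123.5] [57. 60.] [461.4 184.8]
```

View pics/w1.png

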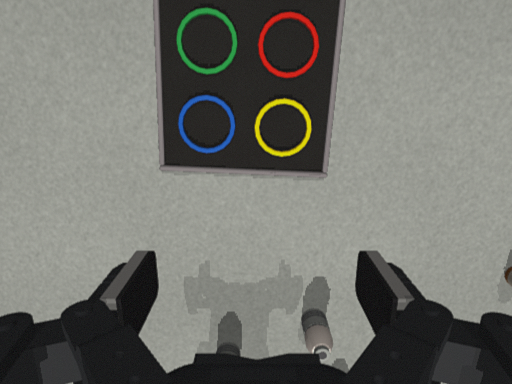

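Emit:
{"fn": "send_rows", "kwargs": {"targets": [[1,[-40,8,0],0],[1,[-50,8,0],0],[1,[-50,8,0],0],[1,[-50,8,0],0],[1,[-50,8,0],0]]}}

```text
t: 1.3
ee_pos: [555.3, -97.0, 229.8]
tcp_rot: [2.214, 2.226, 0.001]
contact_force: [1.4, 0.5, 0.3]
opening: 1.001
```

Emit:
{"fn": "send_rows", "kwargs": {"targets": [[1,[-50,0,0],0],[1,[-50,0,0],0],[1,[-20,0,0],0],[1,[0,0,0],0],[1,[0,0,0],0]]}}

```text
t: 1.8
ee_pos: [554.6, -229.2, 227.9]
tcp_rot: [2.23, 2.206, -0.002]
contact_force: [0.2, -0.1, 0.4]
opening: 1.003
```

```bash
python3 - <<'E'
from h import *
s,d=wrist();print(s["t"],s["ee_pos"],s["tcp_rot"],s["opening"]);save(d,"w2")
for c in HUE:
    for b,ce,m in blobs(d["image"],c,60): print(c,b,ce,plane(d,ce,50).round(1))
E
```

```text
1.8 [ 554.64828154 -229.22943023  227.93695566] [ 2.23033627  2.20625047 -0.00225825] 1.003353480384162
red [172, 256, 31, 32, 565] [188.2, 269.3] [ 481.7 -336.1   50. ]
yellow [163, 142, 35, 33, 594] [182.2, 155.8] [ 484.5 -214.5   50. ]
green [271, 207, 29, 31, 487] [284.0, 219.0] [ 582.6 -280.3   50. ]
blue [306, 110, 34, 34, 563] [319.5, 125.0] [ 614.5 -187.    50. ]
blue [476, 145, 36, 93, 2515] [497.4, 195.2] [ 793.7 -257.5   50. ]
```

View pics/w2.png

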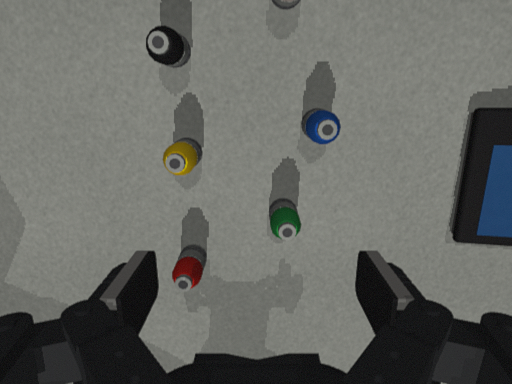

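```bash
python3 - <<'E'
from h import *
s,d=wrist()
im=d["image"];cv2.imwrite("pics/w2z.png",cv2.resize(im[120:310,140:360,::-1],None,fx=3.2,fy=3.1,interpolation=cv2.INTER_CUBIC))
for n,p in dict(black=(158,42),yellow=(175.5,163),blue=(327,129.5),green=(287,232),red=(183,284.5)).items():
    print(n,plane(d,p,64).round(1)[:2])
# white from first
T=np.eye(4);T[:3,:3]=Ro.from_rotvec([-2.2204,-2.22036,0.0018]).as_matrix();T[:3,3]=[574.5,0.06,230.4]
d["world_to_cam"]=np.linalg.inv(T@np.array(d["hand_eye"]))
for n,p in dict(white=(267,236),yellow=(174,361),blue=(297.5,341)).items(): print(n,plane(d,p,64).round(1)[:2])
E
```

```text
black [ 474.6 -115.9]
yellow [ 480.9 -218.4]
blue [ 618.7 -189.4]
green [ 584.5 -288.2]
red [ 478.5 -345.5]
white [584.9 -63.3]
yellow [ 482.2 -215. ]
blue [ 619.3 -187.9]
```

View pics/w2z.png

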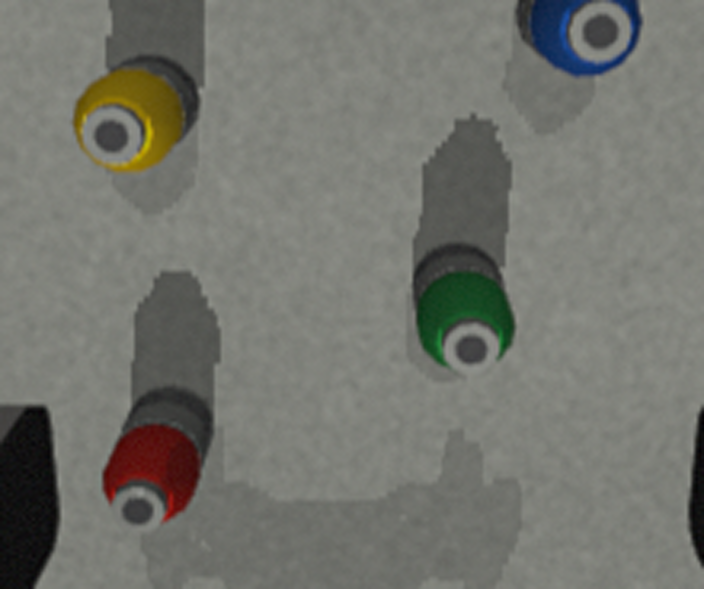

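Emit:
{"fn": "send_rows", "kwargs": {"targets": [[1,[20,32,0],0],[1,[20,32,30],0],[1,[0,0,45],0],[1,[0,0,30],0],[1,[0,0,0],0]]}}

```text
t: 2.4
ee_pos: [623.7, -180.6, 123.5]
tcp_rot: [2.215, 2.215, 0.002]
contact_force: [-1.0, 1.2, 1.3]
opening: 1.001
```

```bash
python3 - <<'E'
from h import *
s,d=wrist();print(s["t"],s["ee_pos"],s["tcp_rot"],s["opening"]);save(d,"w3")
E
```

```text
2.4 [ 623.6816662  -180.60349875  123.45312169] [2.21485417 2.21454804 0.00234982] 1.0009704914135598
```

View pics/w3.png

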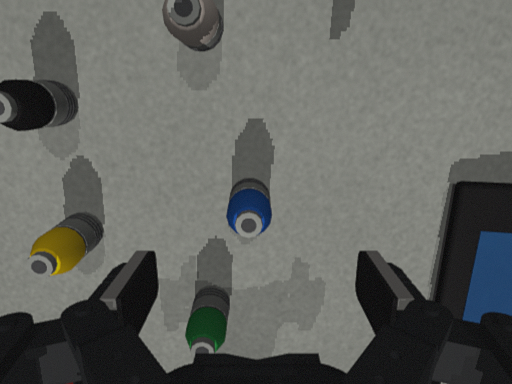

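```bash
cat >> h.py <<'E'
def rel(p,z):
    s,d=wrist();q=plane(d,p,z);R=Ro.from_rotvec(s["tcp_rot"]).as_matrix()
    print("t",s["t"],"pt",q.round(1),"tcp",s["ee_pos"].round(1),"tool shift",(R.T@(q-s["ee_pos"])).round(1),"yaw",np.arctan2(R[1,0],R[0,0]).round(3))
E
python3 - <<'E'
from h import *
rel((248,225),64)
E
```

```text
t 2.45 pt [ 619.9 -190.8   64. ] tcp [ 624.5 -181.   125.7] tool shift [-9.5 -5.2 61.7] yaw 1.571
```

Emit:
{"fn": "send_rows", "kwargs": {"targets": [[1,[-9,-5,5],0],[1,[0,0,30],0],[1,[0,0,30],0],[1,[0,0,30],0],[1,[0,0,0],0]]}}

```text
t: 3.0
ee_pos: [628.5, -198.2, 44.1]
tcp_rot: [2.197, 2.194, 0.016]
contact_force: [-1.8, 0.5, 0.1]
opening: 0.998
```

```bash
python3 - <<'E'
from h import *
s,d=wrist();print(s["t"],s["ee_pos"],s["tcp_rot"],s["opening"],s["contact_force"]);save(d,"w4")
E
```

```text
3.0 [ 628.48372539 -198.19399022   44.06359715] [2.19738923 2.19440823 0.01590055] 0.9984498033592168 [-1.7599978   0.52248818  0.06493776]
```

View pics/w4.png

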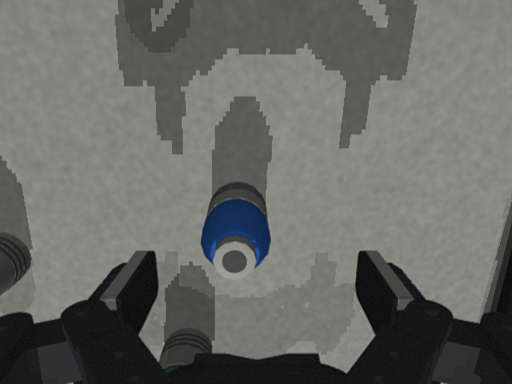

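Emit:
{"fn": "send_rows", "kwargs": {"targets": [[1,[0,0,0],0],[1,[0,0,0],0]]}}

```text
t: 3.25
ee_pos: [632.4, -200.9, 51.9]
tcp_rot: [2.191, 2.186, 0.021]
contact_force: [0.0, 0.0, 0.0]
opening: 1.002
```

```bash
cat >> h.py <<'E'
def st():
    s=robot.state();R=Ro.from_rotvec(s["tcp_rot"]).as_matrix()
    print("t",round(s["t"],2),"tcp",s["ee_pos"].round(1),"toolz",R[:,2].round(4),"yaw",np.arctan2(R[1,0],R[0,0]).round(3),"F",s["contact_force"].round(1),"op",round(s["opening"],3),"q",s["joint_positions"].round(3));return s
E
python3 - <<'E'
from h import *
st();rel((234,261),64)
E
```

```text
t 3.25 tcp [ 632.4 -200.9   51.9] toolz [ 0.0423 -0.0229 -0.9988] yaw 1.568 F [0. 0. 0.] op 1.002 q [-0.427  0.543 -0.055  0.924 -0.003  1.146]
t 3.25 pt [ 622.6 -196.4   64. ] tcp [ 632.4 -200.9   51.9] tool shift [  4.2  -9.3 -12.6] yaw 1.568
```

Emit:
{"fn": "send_rows", "kwargs": {"targets": [[1,[0,0,-30],0],[1,[0,0,-30],0],[1,[0,0,0],0],[1,[0,0,0],0]]}}

```text
t: 3.7
ee_pos: [632.1, -200.6, 119.6]
tcp_rot: [2.186, 2.181, 0.026]
contact_force: [-0.5, 1.0, 0.1]
opening: 1.0
```

```bash
python3 - <<'E'
from h import *
st()
E
```

```text
t 3.7 tcp [ 632.1 -200.6  119.6] toolz [ 0.0496 -0.0263 -0.9984] yaw 1.568 F [-0.5  1.   0.1] op 1.0 q [-0.427  0.486  0.026  1.054 -0.003  1.146]
```

Emit:
{"fn": "send_rows", "kwargs": {"targets": [[1,[0,0,0],0],[1,[0,0,0],0],[1,[0,0,0],0],[1,[0,0,0],0],[1,[0,0,0],0]]}}

```text
t: 4.2
ee_pos: [631.0, -200.1, 117.6]
tcp_rot: [2.187, 2.183, 0.024]
contact_force: [-0.4, -0.1, 0.2]
opening: 1.0
```

```bash
python3 - <<'E'
from h import *
st()
E
```

```text
t 4.2 tcp [ 631.  -200.1  117.6] toolz [ 0.047  -0.0251 -0.9986] yaw 1.568 F [-0.4 -0.1  0.2] op 1.0 q [-0.427  0.487  0.023  1.053 -0.003  1.146]
```

Emit:
{"fn": "send_rows", "kwargs": {"targets": [[1,[30,0,0],0]]}}

```text
t: 4.3
ee_pos: [631.3, -172.9, 116.3]
tcp_rot: [2.191, 2.178, 0.023]
contact_force: [0.8, 0.4, 0.3]
opening: 1.002
```

```bash
python3 - <<'E'
from h import *
st();robot.get_image("wrist");st();robot.get_image("wrist");st()
E
```

```text
t 4.3 tcp [ 631.3 -172.9  116.3] toolz [ 0.0473 -0.0265 -0.9985] yaw 1.564 F [0.8 0.4 0.3] op 1.002 q [-0.387  0.474 -0.002  1.041 -0.007  1.19 ]
t 4.35 tcp [ 630.4 -166.2  115.9] toolz [ 0.0453 -0.0217 -0.9987] yaw 1.569 F [-1.9  4.  -0.7] op 1.003 q [-0.379  0.472 -0.006  1.043 -0.003  1.193]
t 4.4 tcp [ 630.4 -167.4  116. ] toolz [ 0.0451 -0.023  -0.9987] yaw 1.571 F [ 0.2  1.1 -0.2] op 0.996 q [-0.38   0.473 -0.005  1.043 -0.005  1.19 ]
```

Emit:
{"fn": "send_rows", "kwargs": {"targets": [[1,[0,0,-30],0]]}}

```text
t: 4.5
ee_pos: [626.2, -165.1, 141.4]
tcp_rot: [2.192, 2.195, 0.018]
contact_force: [0.5, -0.8, -0.4]
opening: 1.003
```

```bash
python3 -c "
from h import *
st()"
```

```text
t 4.5 tcp [ 626.2 -165.1  141.4] toolz [ 0.0367 -0.0199 -0.9991] yaw 1.572 F [ 0.5 -0.8 -0.4] op 1.003 q [-0.379  0.456  0.034  1.107 -0.005  1.19 ]
```

Emit:
{"fn": "send_rows", "kwargs": {"targets": [[1,[0,0,-30],0]]}}

```text
t: 4.6
ee_pos: [624.4, -164.0, 171.0]
tcp_rot: [2.192, 2.197, 0.017]
contact_force: [0.7, 0.4, 0.4]
opening: 1.001
```

```bash
python3 -c "
from h import *
st()"
```

```text
t 4.6 tcp [ 624.4 -164.   171. ] toolz [ 0.0343 -0.019  -0.9992] yaw 1.573 F [0.7 0.4 0.4] op 1.001 q [-0.379  0.439  0.082  1.175 -0.005  1.19 ]
```

Emit:
{"fn": "send_rows", "kwargs": {"targets": [[1,[0,0,-30],0]]}}

```text
t: 4.7
ee_pos: [622.6, -163.2, 200.9]
tcp_rot: [2.193, 2.199, 0.015]
contact_force: [0.3, -0.4, 0.3]
opening: 0.998
```

```bash
python3 -c "
from h import *
st()
robot.get_image('wrist');st();robot.get_image('wrist');st()"
```

```text
t 4.7 tcp [ 622.6 -163.2  200.9] toolz [ 0.0321 -0.0183 -0.9993] yaw 1.573 F [ 0.3 -0.4  0.3] op 0.998 q [-0.379  0.426  0.136  1.244 -0.005  1.19 ]
t 4.75 tcp [ 624.9 -164.1  207.3] toolz [ 0.0402 -0.0216 -0.999 ] yaw 1.573 F [2.3 0.1 3.2] op 1.003 q [-0.379  0.422  0.144  1.248 -0.005  1.19 ]
t 4.8 tcp [ 625.5 -164.4  205.8] toolz [ 0.0412 -0.0219 -0.9989] yaw 1.573 F [ 0.3 -0.3 -0.3] op 0.998 q [-0.379  0.423  0.142  1.243 -0.005  1.19 ]
```

Emit:
{"fn": "send_rows", "kwargs": {"targets": [[1,[0,0,30],0]]}}

```text
t: 4.9
ee_pos: [629.7, -166.4, 180.3]
tcp_rot: [2.181, 2.186, 0.027]
contact_force: [0.7, 0.0, -0.6]
opening: 1.0
```

```bash
python3 -c "
from h import *
st()
robot.get_image('wrist');st();robot.get_image('wrist');st()"
```

```text
t 4.9 tcp [ 629.7 -166.4  180.3] toolz [ 0.05   -0.0256 -0.9984] yaw 1.573 F [ 0.7  0.  -0.6] op 1.0 q [-0.379  0.432  0.094  1.176 -0.005  1.189]
t 4.95 tcp [ 626.6 -165.3  172.5] toolz [ 0.0405 -0.0218 -0.9989] yaw 1.573 F [-1.  -0.8 -3.4] op 0.999 q [-0.379  0.438  0.083  1.171 -0.005  1.189]
t 5.0 tcp [ 624.9 -164.7  172.3] toolz [ 0.0362 -0.0201 -0.9991] yaw 1.573 F [-1.7 -0.4 -0.4] op 1.001 q [-0.379  0.438  0.084  1.175 -0.005  1.189]
```

Emit:
{"fn": "send_rows", "kwargs": {"targets": [[1,[0,0,-50],0],[1,[0,0,0],0]]}}

```text
t: 5.2
ee_pos: [620.0, -162.8, 219.6]
tcp_rot: [2.197, 2.202, 0.011]
contact_force: [0.7, -0.5, 1.7]
opening: 0.996
```

```bash
cat > hold.py <<'E'
from h import *
robot.get_image('wrist');robot.get_image('wrist');st()
E
python3 hold.py
```

```text
t 5.3 tcp [ 617.6 -162.   213.6] toolz [ 0.0187 -0.0133 -0.9997] yaw 1.573 F [ 0.3 -0.2 -0.2] op 0.996 q [-0.38   0.425  0.165  1.289 -0.005  1.189]
```

Emit:
{"fn": "send_rows", "kwargs": {"targets": [[1,[0,0,50],0]]}}

```text
t: 5.4
ee_pos: [622.9, -164.4, 169.8]
tcp_rot: [2.195, 2.199, 0.014]
contact_force: [1.7, -1.0, 0.0]
opening: 0.997
```

```bash
python3 hold.py
```

```text
t 5.5 tcp [ 613.5 -160.8  156.2] toolz [ 0.0059 -0.0082 -0.9999] yaw 1.573 F [-0.4  0.5 -1.3] op 1.001 q [-0.38   0.45   0.062  1.175 -0.005  1.189]
```

Emit:
{"fn": "send_rows", "kwargs": {"targets": [[1,[0,0,-50],0],[1,[0,0,0],0]]}}

```text
t: 5.7
ee_pos: [610.1, -159.2, 204.6]
tcp_rot: [2.219, 2.223, -0.009]
contact_force: [1.1, -0.2, -0.0]
opening: 1.001
```

```bash
python3 hold.py
```

```text
t 5.8 tcp [ 608.1 -158.5  199.6] toolz [-0.0101 -0.0019 -0.9999] yaw 1.572 F [-0.1 -0.1 -0. ] op 1.002 q [-0.38   0.436  0.148  1.292 -0.006  1.189]
```

Emit:
{"fn": "send_rows", "kwargs": {"targets": [[1,[0,0,50],0]]}}

```text
t: 5.9
ee_pos: [612.6, -160.6, 156.5]
tcp_rot: [2.214, 2.218, -0.005]
contact_force: [1.5, -0.5, -0.9]
opening: 1.004
```

```bash
python3 hold.py
```

```text
t 6.0 tcp [ 603.3 -157.   143.7] toolz [-0.0208  0.0024 -0.9998] yaw 1.572 F [-0.7 -0.2 -0.8] op 1.002 q [-0.38   0.46   0.046  1.178 -0.006  1.189]
```

Emit:
{"fn": "send_rows", "kwargs": {"targets": [[1,[-16,8,0],0],[1,[-16,8,30],0],[1,[0,0,0],0]]}}

```text
t: 6.3
ee_pos: [620.8, -191.3, 116.2]
tcp_rot: [-2.208, -2.214, 0.02]
contact_force: [-1.1, -0.3, -0.4]
opening: 1.004
```

```bash
python3 hold.py
```

```text
t 6.4 tcp [ 622.6 -190.7  120.5] toolz [-1.370e-02 -7.000e-04 -9.999e-01] yaw 1.574 F [-0.1 -1.   1.1] op 1.0 q [-0.418  0.519  0.083  1.148 -0.006  1.15 ]
```

Good. Descend, with one settling stop.

Emit:
{"fn": "send_rows", "kwargs": {"targets": [[1,[0,0,30],0],[1,[0,0,0],0]]}}

```text
t: 6.6
ee_pos: [624.9, -191.8, 95.3]
tcp_rot: [-2.215, -2.223, 0.012]
contact_force: [-1.8, 0.3, -1.5]
opening: 0.999
```

```bash
python3 hold.py; python3 - <<'E'
from h import *
s,d=wrist();save(d,"w5")
E
```

```text
t 6.7 tcp [ 627.6 -192.8   99.6] toolz [-7.0e-04 -6.2e-03 -1.0e+00] yaw 1.575 F [ 1.3 -0.4 -0.3] op 1.0 q [-0.418  0.53   0.049  1.088 -0.006  1.15 ]
```

View pics/w5.png

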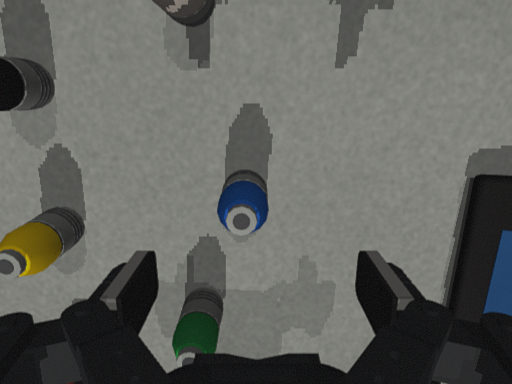

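```bash
python3 - <<'E'
from h import *
rel((241,220),64)
E
```

```text
t 6.75 pt [ 619.4 -189.1   64. ] tcp [ 627.8 -192.9   99.7] tool shift [ 4.1 -8.4 35.7] yaw 1.575
```

Emit:
{"fn": "send_rows", "kwargs": {"targets": [[1,[4,-8,0],0],[1,[0,0,25],0],[1,[0,0,25],0],[1,[0,0,15],0]]}}

```text
t: 7.2
ee_pos: [623.1, -189.9, 42.1]
tcp_rot: [2.204, 2.215, 0.0]
contact_force: [0.9, 1.2, -0.4]
opening: 0.996
```

```bash
python3 hold.py; python3 - <<'E'
from h import *
s,d=wrist();save(d,"w6")
E
```

```text
t 7.3 tcp [ 621.9 -189.3   41. ] toolz [ 0.0087 -0.0102 -0.9999] yaw 1.576 F [-0.1  0.6 -0.7] op 0.997 q [-0.416  0.557 -0.061  0.941 -0.006  1.15 ]
```

View pics/w6.png

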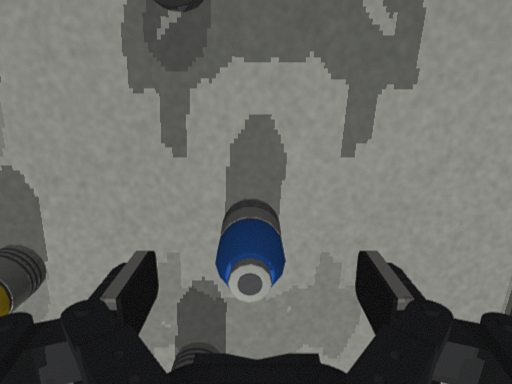

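Emit:
{"fn": "send_rows", "kwargs": {"targets": [[1,[0,-2,20],0],[1,[0,0,16],0]]}}

```text
t: 7.55
ee_pos: [624.6, -191.4, 11.6]
tcp_rot: [2.199, 2.21, 0.004]
contact_force: [0.3, 0.2, 0.2]
opening: 1.003
```

```bash
python3 hold.py
```

```text
t 7.65 tcp [ 623.8 -191.1   10.4] toolz [ 0.0166 -0.0137 -0.9998] yaw 1.576 F [0.8 0.3 0. ] op 0.998 q [-0.418  0.583 -0.098  0.868 -0.006  1.148]
```

Emit:
{"fn": "send_rows", "kwargs": {"targets": [[0.7,[1,-4,2],0]]}}

```text
t: 7.75
ee_pos: [621.0, -190.6, 9.9]
tcp_rot: [2.199, 2.21, 0.004]
contact_force: [0.5, -0.3, 0.8]
opening: 0.855
```

```bash
python3 hold.py
```

```text
t 7.85 tcp [ 619.8 -190.1    9.4] toolz [ 0.0171 -0.0139 -0.9998] yaw 1.576 F [ 0.5 -0.9 -0.6] op 0.706 q [-0.419  0.577 -0.113  0.86  -0.006  1.147]
```

Emit:
{"fn": "send_rows", "kwargs": {"targets": [[0.3,[0,0,0],0],[0,[0,0,0],0],[0,[0,0,0],0],[0,[0,0,0],0],[0,[0,0,0],0]]}}

```text
t: 8.35
ee_pos: [620.4, -190.4, 11.7]
tcp_rot: [2.199, 2.21, 0.005]
contact_force: [-0.2, -0.5, -3.2]
opening: 0.358
```

```bash
python3 hold.py; python3 - <<'E'
from h import *
s,d=wrist();save(d,"w7")
E
```

```text
t 8.45 tcp [ 620.4 -190.4   11.6] toolz [ 0.0191 -0.0149 -0.9997] yaw 1.576 F [ 0.7  0.8 -1. ] op 0.361 q [-0.419  0.574 -0.111  0.861 -0.006  1.147]
```

View pics/w7.png

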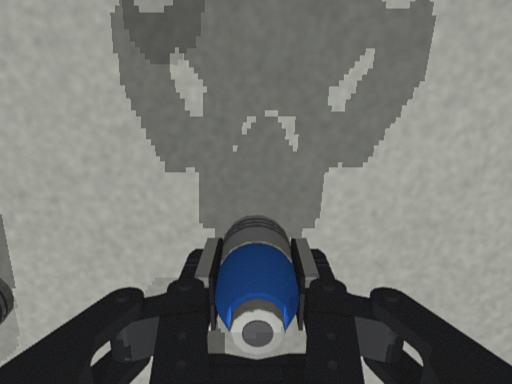

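Emit:
{"fn": "send_rows", "kwargs": {"targets": [[0,[0,0,-10],0],[0,[0,0,-25],0],[0,[0,0,-30],0],[0,[0,0,-30],0]]}}

```text
t: 8.9
ee_pos: [614.4, -187.2, 104.5]
tcp_rot: [2.207, 2.218, -0.002]
contact_force: [1.2, 0.1, -1.3]
opening: 0.36
```

```bash
python3 hold.py
```

```text
t 9.0 tcp [ 617.9 -188.7  109.1] toolz [ 0.0169 -0.0139 -0.9998] yaw 1.576 F [ 1.4 -0.5 -1.4] op 0.361 q [-0.418  0.489  0.006  1.066 -0.006  1.148]
```

Emit:
{"fn": "send_rows", "kwargs": {"targets": [[0,[20,-8,0],0],[0,[40,-17,0],0],[0,[40,-17,0],0],[0,[40,-17,0],0],[0,[40,-17,0],0]]}}

```text
t: 9.5
ee_pos: [542.6, -10.3, 104.5]
tcp_rot: [2.206, 2.196, 0.007]
contact_force: [0.0, 0.3, -1.3]
opening: 0.361
```

Emit:
{"fn": "send_rows", "kwargs": {"targets": [[0,[40,-17,0],0],[0,[40,-17,0],0],[0,[40,-17,0],0],[0,[30,-12,0],0],[0,[20,-8,0],0]]}}

```text
t: 10.0
ee_pos: [465.2, 168.2, 97.9]
tcp_rot: [2.206, 2.199, 0.005]
contact_force: [0.3, -1.1, -2.8]
opening: 0.362
```

```bash
python3 hold.py; python3 - <<'E'
from h import *
s,d=wrist();save(d,"w8")
E
```

```text
t 10.1 tcp [464.7 168.6  97.7] toolz [ 0.0202 -0.0161 -0.9997] yaw 1.57 F [ 0.4 -0.5 -2. ] op 0.363 q [ 0.198  0.233 -0.406  0.916 -0.02   1.769]
```

View pics/w8.png

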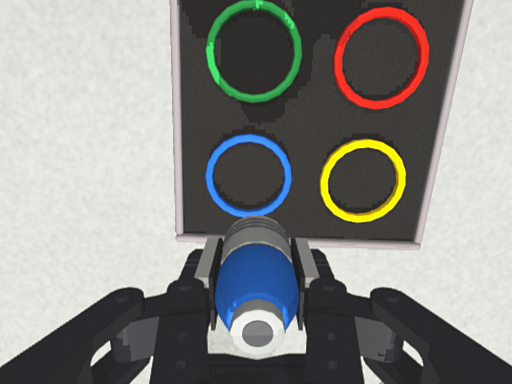

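```bash
cat >> h.py <<'E'
def place(c,nose,zoff,z=14):
    s,d=wrist();R=Ro.from_rotvec(s["tcp_rot"]).as_matrix()
    H=np.array(d["hand_eye"]);v=H[:3,:3]@np.array([(nose[0]-d["cx"])/f(d),(nose[1]-d["cy"])/f(d),1])
    o=H[:3,3];n=o+v*(-(64-zoff)-o[2])/v[2]
    print("nose in tool",n.round(1))
    for b,ce,m in blobs(d["image"],c,300):
        y,x=np.nonzero(m);e=cv2.fitEllipse(cv2.convexHull(np.c_[x,y].astype(np.int32)))
        q=plane(d,e[0],z);print(c,b,"ctr",np.round(e[0],1),np.round(e[1],0),"pt",q.round(1),"tool",(R.T@(q-s["ee_pos"])).round(1))
    st()
E
python3 - <<'E'
from h import *
place("blue",(257.5,333),11.6); rings(wrist()[1])
E
```

```text
nose in tool [  0.1   0.6 -52.4]
blue [203, 131, 88, 86, 2108] ctr [246.5 173.5] [85. 87.] pt [461.  185.5  14. ] tool [19.6 -6.6 83.5]
blue [214, 245, 85, 86, 4727] ctr [256.4 292.9] [85. 99.] pt [467.6  90.9  14. ] tool [-75.    0.2  85.2]
t 10.2 tcp [466.5 166.6  98. ] toolz [ 0.0218 -0.0171 -0.9996] yaw 1.567 F [-0.1 -0.3 -1.5] op 0.36 q [ 0.194  0.233 -0.405  0.915 -0.021  1.768]
red [329, 2, 97, 104, 2996] [377.1  53.7] [ 94. 106.] [543.9 260.7]
yellow [316, 135, 87, 85, 2297] [359.4 176.8] [82. 89.] [539.9 181.7]
green [202, 0, 97, 100, 2528] [250.   46.9] [ 97. 104.] [465.  264.7]
blue [202, 130, 87, 86, 2114] [245.2 172.4] [85. 87.] [461.  185.5]
blue [214, 245, 85, 86, 4721] [256.3 292.8] [85. 99.] [468.3  90.1]
```

Emit:
{"fn": "send_rows", "kwargs": {"targets": [[0,[10,-4,5],0],[0,[9,-3,15],0],[0,[0,0,20],0]]}}

```text
t: 10.55
ee_pos: [464.8, 183.9, 58.7]
tcp_rot: [2.211, 2.187, 0.015]
contact_force: [-0.2, -0.1, -2.7]
opening: 0.364
```

```bash
python3 hold.py
```

```text
t 10.65 tcp [462.1 182.7  56.3] toolz [ 0.0222 -0.0174 -0.9996] yaw 1.56 F [-1.   0.1 -2.6] op 0.358 q [ 0.228  0.28  -0.458  0.814 -0.022  1.81 ]
```

Emit:
{"fn": "send_rows", "kwargs": {"targets": [[0,[4,-2,14],0],[0,[0,0,14],0]]}}

```text
t: 10.85
ee_pos: [462.6, 185.9, 29.3]
tcp_rot: [2.216, 2.186, 0.009]
contact_force: [-0.3, -0.1, -2.2]
opening: 0.362
```

```bash
python3 hold.py; python3 - <<'E'
from h import *
s,d=wrist();save(d,"w9");save(robot.get_image("side"),"s9")
E
```

```text
t 10.95 tcp [461.7 185.4  28.3] toolz [ 0.0223 -0.0175 -0.9996] yaw 1.557 F [-0.3  0.5 -1.2] op 0.355 q [ 0.234  0.315 -0.491  0.746 -0.022  1.818]
```

View pics/w9.png

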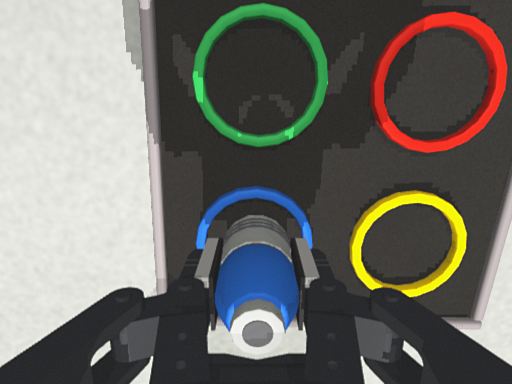

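Emit:
{"fn": "send_rows", "kwargs": {"targets": [[0,[0,0,6],0]]}}

```text
t: 11.15
ee_pos: [464.4, 185.8, 25.1]
tcp_rot: [2.215, 2.184, 0.013]
contact_force: [-0.1, -0.0, -2.8]
opening: 0.356
```

```bash
python3 hold.py
```

```text
t 11.25 tcp [463.2 185.5  23.9] toolz [ 0.0251 -0.0168 -0.9995] yaw 1.557 F [ 0.1 -0.  -1.9] op 0.362 q [ 0.233  0.322 -0.496  0.733 -0.022  1.818]
```

Emit:
{"fn": "send_rows", "kwargs": {"targets": [[0,[0,0,2],0]]}}

```text
t: 11.35
ee_pos: [463.6, 185.6, 22.3]
tcp_rot: [2.216, 2.185, 0.011]
contact_force: [1.4, -0.3, -2.2]
opening: 0.359
```

```bash
python3 hold.py
```

```text
t 11.45 tcp [463.3 185.5  22. ] toolz [ 0.0252 -0.0168 -0.9995] yaw 1.556 F [-0.6 -0.  -2.5] op 0.362 q [ 0.233  0.324 -0.498  0.728 -0.022  1.818]
```

Emit:
{"fn": "send_rows", "kwargs": {"targets": [[0,[0,-1,2],0]]}}

```text
t: 11.55
ee_pos: [462.8, 185.6, 20.2]
tcp_rot: [2.216, 2.185, 0.011]
contact_force: [-0.8, 0.1, -1.9]
opening: 0.359
```

```bash
python3 hold.py
```

```text
t 11.65 tcp [462.  185.4  19.8] toolz [ 0.0248 -0.0168 -0.9996] yaw 1.557 F [-0.5 -0.5 -1.1] op 0.361 q [ 0.234  0.325 -0.503  0.722 -0.022  1.818]
```

Emit:
{"fn": "send_rows", "kwargs": {"targets": [[0,[0,0,1],0]]}}

```text
t: 11.75
ee_pos: [462.2, 185.5, 19.5]
tcp_rot: [2.216, 2.185, 0.01]
contact_force: [-3.2, -1.2, 15.3]
opening: 0.359
```

```bash
python3 hold.py
```

```text
t 11.85 tcp [462.1 185.5  19.6] toolz [ 0.0253 -0.0168 -0.9995] yaw 1.557 F [-2.4 -0.5  5.2] op 0.364 q [ 0.234  0.325 -0.504  0.721 -0.022  1.818]
```

Emit:
{"fn": "send_rows", "kwargs": {"targets": [[0.45,[0,0,0],0],[0.7,[0,0,0],0],[0.7,[0,0,0],0],[0.7,[0,0,-5],0],[0.8,[0,0,-20],0]]}}

```text
t: 12.35
ee_pos: [460.4, 185.7, 43.9]
tcp_rot: [2.217, 2.186, 0.006]
contact_force: [0.1, -0.2, -0.5]
opening: 0.797
```

Emit:
{"fn": "send_rows", "kwargs": {"targets": [[0.8,[0,0,-40],0],[0.8,[0,0,-40],0],[0.8,[0,0,0],0]]}}

```text
t: 12.65
ee_pos: [459.0, 187.2, 128.5]
tcp_rot: [2.216, 2.186, 0.008]
contact_force: [-0.0, -0.2, 0.7]
opening: 0.8
```

```bash
python3 hold.py; python3 - <<'E'
from h import *
s,d=wrist();save(d,"w10");save(robot.get_image("side"),"s10")
E
```

```text
t 12.75 tcp [456.6 186.5 124.4] toolz [ 0.018  -0.0186 -0.9997] yaw 1.557 F [-0.5  0.6 -0.2] op 0.799 q [ 0.239  0.209 -0.364  0.984 -0.022  1.823]
```

View pics/w10.png

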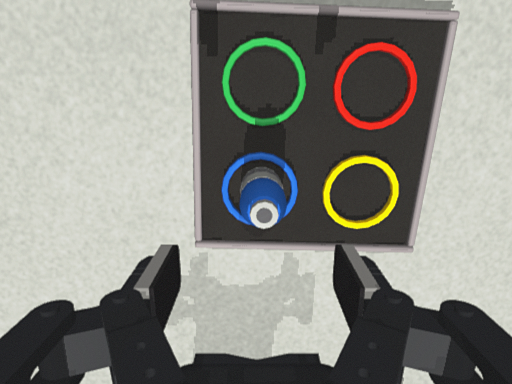

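View pics/s10.png

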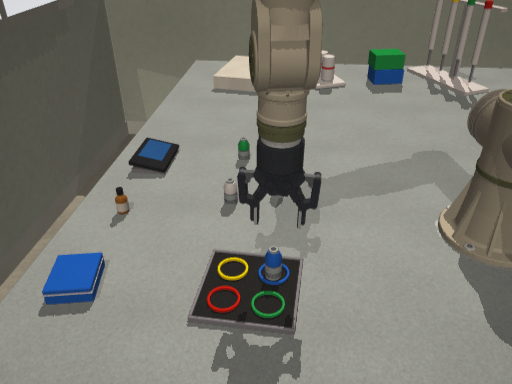

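Emit:
{"fn": "send_rows", "kwargs": {"targets": [[1,[-30,3,0],0],[1,[-50,3,0],0],[1,[-50,3,0],0],[1,[-50,3,0],0],[1,[-50,3,0],0]]}}

```text
t: 13.35
ee_pos: [462.8, -43.3, 119.0]
tcp_rot: [2.212, 2.211, -0.017]
contact_force: [1.2, 0.2, 0.2]
opening: 0.998
```

Emit:
{"fn": "send_rows", "kwargs": {"targets": [[1,[-50,3,0],0],[1,[-50,3,0],0],[1,[-50,3,0],0],[1,[-15,0,0],0]]}}

```text
t: 13.75
ee_pos: [467.1, -212.4, 115.3]
tcp_rot: [2.224, 2.212, -0.023]
contact_force: [-0.0, -0.2, -0.6]
opening: 0.996
```

```bash
python3 hold.py; python3 - <<'E'
from h import *
s,d=wrist();save(d,"w11");st()
E
```

```text
t 13.85 tcp [ 466.4 -210.1  115. ] toolz [-0.0084 -0.0116 -0.9999] yaw 1.566 F [-1.7  0.2 -0.6] op 0.999 q [-0.572  0.261 -0.321  0.99  -0.014  1.004]
t 13.9 tcp [ 466.3 -208.2  115.1] toolz [-0.0087 -0.0107 -0.9999] yaw 1.568 F [-0.5 -0.2 -0.4] op 0.999 q [-0.569  0.259 -0.322  0.991 -0.014  1.005]
```

View pics/w11.png

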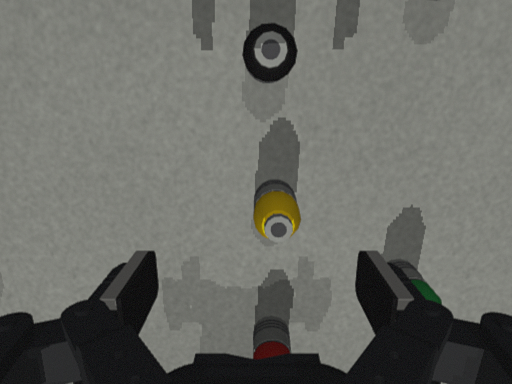

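```bash
python3 - <<'E'
from h import *
rel((279,230),64)
E
```

```text
t 13.9 pt [ 480.  -217.3   64. ] tcp [ 466.3 -208.2  115.1] tool shift [-8.5 14.2 51.1] yaw 1.568
```

Emit:
{"fn": "send_rows", "kwargs": {"targets": [[1,[-9,14,0],0],[1,[0,0,25],0],[1,[0,0,25],0],[1,[0,0,20],0]]}}

```text
t: 14.35
ee_pos: [481.5, -209.4, 45.3]
tcp_rot: [2.21, 2.229, -0.018]
contact_force: [-0.2, 0.8, -0.2]
opening: 0.999
```

```bash
python3 hold.py; python3 - <<'E'
from h import *
s,d=wrist();save(d,"w12")
E
```

```text
t 14.45 tcp [ 479.1 -208.    43.5] toolz [-0.0114 -0.007  -0.9999] yaw 1.58 F [-0.2  0.1 -0.4] op 1.003 q [-0.556  0.354 -0.387  0.836 -0.012  1.006]
```

View pics/w12.png

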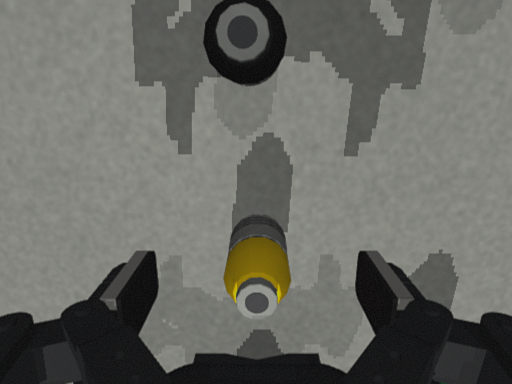

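```bash
python3 - <<'E'
from h import *
rel((257,301),64)
E
```

```text
t 14.5 pt [ 480.9 -220.    64. ] tcp [ 480.1 -209.    45.1] tool shift [-11.2   0.5 -18.8] yaw 1.579
```

Emit:
{"fn": "send_rows", "kwargs": {"targets": [[1,[-10,1,8],0],[1,[0,0,16],0],[1,[0,0,12],0]]}}

```text
t: 14.85
ee_pos: [486.6, -222.7, 14.2]
tcp_rot: [2.201, 2.225, -0.016]
contact_force: [-0.3, -0.3, 0.4]
opening: 1.002
```

```bash
python3 hold.py
```

```text
t 14.95 tcp [ 485.5 -222.1   13.2] toolz [-8.000e-04 -1.420e-02 -9.999e-01] yaw 1.581 F [-0.2  0.6 -0.1] op 1.001 q [-0.572  0.4   -0.407  0.758 -0.012  0.988]
```

Emit:
{"fn": "send_rows", "kwargs": {"targets": [[0.7,[3,-5,4],0]]}}

```text
t: 15.05
ee_pos: [481.5, -220.2, 9.8]
tcp_rot: [2.202, 2.225, -0.016]
contact_force: [0.1, -0.1, 0.1]
opening: 0.855
```

```bash
python3 hold.py
```

```text
t 15.15 tcp [ 479.3 -218.6    8.8] toolz [-0.0023 -0.0133 -0.9999] yaw 1.581 F [-0.9  0.1  0.2] op 0.706 q [-0.573  0.395 -0.427  0.743 -0.012  0.987]
```

Emit:
{"fn": "send_rows", "kwargs": {"targets": [[0.3,[0,0,0],0],[0,[0,0,0],0],[0,[0,0,0],0],[0,[0,0,0],0],[0,[0,0,0],0]]}}

```text
t: 15.65
ee_pos: [479.6, -218.8, 9.9]
tcp_rot: [2.203, 2.226, -0.017]
contact_force: [-0.4, -0.0, -1.2]
opening: 0.363
```

```bash
python3 hold.py; python3 - <<'E'
from h import *
s,d=wrist();save(d,"w13")
E
```

```text
t 15.75 tcp [ 479.6 -218.8    9.8] toolz [-0.0011 -0.014  -0.9999] yaw 1.581 F [-0.6 -0.6 -1.6] op 0.361 q [-0.573  0.393 -0.427  0.744 -0.012  0.987]
```

View pics/w13.png

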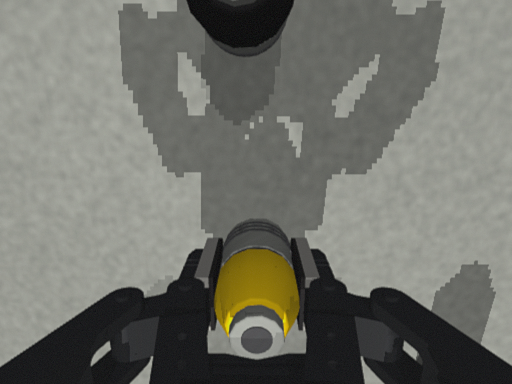

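Emit:
{"fn": "send_rows", "kwargs": {"targets": [[0,[0,0,-10],0],[0,[0,0,-25],0],[0,[0,0,-30],0],[0,[0,0,-35],0]]}}

```text
t: 16.2
ee_pos: [475.6, -214.8, 108.8]
tcp_rot: [-2.208, -2.231, 0.021]
contact_force: [0.6, 0.1, -1.3]
opening: 0.361
```

```bash
python3 hold.py
```

```text
t 16.3 tcp [ 479.5 -217.2  113.5] toolz [-0.0021 -0.0133 -0.9999] yaw 1.581 F [ 1.2 -1.  -1.3] op 0.361 q [-0.571  0.283 -0.294  0.988 -0.012  0.99 ]
```

Emit:
{"fn": "send_rows", "kwargs": {"targets": [[0,[20,3,0],0],[0,[40,7,0],0],[0,[40,7,0],0],[0,[40,7,0],0],[0,[40,7,0],0]]}}

```text
t: 16.8
ee_pos: [511.2, -37.7, 112.9]
tcp_rot: [2.212, 2.21, -0.016]
contact_force: [0.6, 0.5, -1.9]
opening: 0.359
```

Emit:
{"fn": "send_rows", "kwargs": {"targets": [[0,[40,7,0],0],[0,[40,7,0],0],[0,[40,7,0],0],[0,[40,7,0],0],[0,[20,3,0],0]]}}

```text
t: 17.3
ee_pos: [541.6, 152.0, 109.0]
tcp_rot: [2.21, 2.213, -0.016]
contact_force: [-0.6, -0.5, -1.7]
opening: 0.359
```

```bash
python3 hold.py; python3 - <<'E'
from h import *
place("yellow",(257,340),9.8)
save(wrist()[1],"w14")
E
```

```text
t 17.4 tcp [541.5 151.8 108.8] toolz [ 0.0028 -0.0174 -0.9998] yaw 1.574 F [-0.4 -0.9 -0.7] op 0.361 q [ 0.14   0.355 -0.203  1.012 -0.018  1.708]
nose in tool [ -1.    0.5 -54.2]
yellow [213, 112, 85, 85, 2104] ctr [255.1 154. ] [84. 85.] pt [541.  181.4  14. ] tool [31.2 -0.7 94.3]
yellow [214, 249, 86, 89, 4964] ctr [256.3 298. ] [ 87. 102.] pt [542.1  63.2  14. ] tool [-87.    0.1  96.3]
t 17.45 tcp [541.2 150.2 108.8] toolz [ 0.0023 -0.0184 -0.9998] yaw 1.572 F [ 0.3  0.  -1.6] op 0.363 q [ 0.138  0.355 -0.204  1.012 -0.019  1.707]
```

View pics/w14.png

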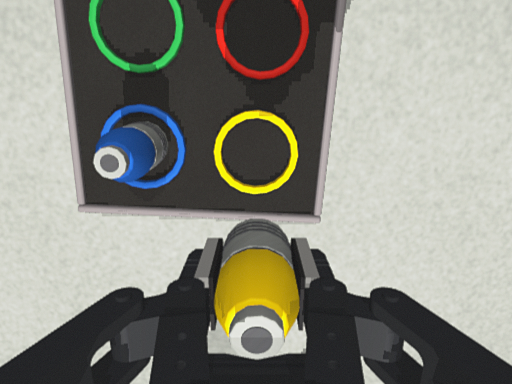

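Emit:
{"fn": "send_rows", "kwargs": {"targets": [[0,[15,0,5],0],[0,[16,0,15],0],[0,[0,0,25],0],[0,[0,0,20],0]]}}

```text
t: 17.9
ee_pos: [543.7, 179.0, 42.4]
tcp_rot: [2.215, 2.202, -0.01]
contact_force: [-0.9, 0.2, -1.3]
opening: 0.36
```

```bash
python3 hold.py
```

```text
t 18.0 tcp [541.2 178.4  40.5] toolz [ 0.0021 -0.0184 -0.9998] yaw 1.565 F [-0.3 -0.5 -1. ] op 0.359 q [ 0.187  0.433 -0.271  0.868 -0.019  1.764]
```

Emit:
{"fn": "send_rows", "kwargs": {"targets": [[0,[4,-1,12],0]]}}

```text
t: 18.1
ee_pos: [541.8, 182.3, 29.3]
tcp_rot: [2.218, 2.202, -0.014]
contact_force: [1.0, 0.2, -0.5]
opening: 0.358
```

```bash
python3 hold.py
```

```text
t 18.2 tcp [538.6 182.3  26.7] toolz [-0.0013 -0.0188 -0.9998] yaw 1.565 F [-0.1 -0.4 -2. ] op 0.362 q [ 0.195  0.448 -0.286  0.841 -0.018  1.772]
```

Emit:
{"fn": "send_rows", "kwargs": {"targets": [[0,[0,0,6],0]]}}

```text
t: 18.3
ee_pos: [539.5, 182.5, 21.4]
tcp_rot: [2.218, 2.205, -0.02]
contact_force: [1.1, 0.5, -1.2]
opening: 0.36
```

```bash
python3 hold.py
```

```text
t 18.4 tcp [538.3 182.1  20.2] toolz [-0.002  -0.019  -0.9998] yaw 1.565 F [0.4 0.4 0.1] op 0.362 q [ 0.195  0.455 -0.293  0.828 -0.018  1.771]
```

Emit:
{"fn": "send_rows", "kwargs": {"targets": [[0,[0,2,2],0]]}}

```text
t: 18.5
ee_pos: [540.6, 182.1, 18.7]
tcp_rot: [2.219, 2.206, -0.022]
contact_force: [0.3, -0.9, -0.0]
opening: 0.359
```

```bash
python3 hold.py
```

```text
t 18.6 tcp [540.8 182.   18.4] toolz [-0.0012 -0.0189 -0.9998] yaw 1.565 F [-0.3  0.  -1.4] op 0.361 q [ 0.194  0.461 -0.29   0.825 -0.018  1.771]
```

Emit:
{"fn": "send_rows", "kwargs": {"targets": [[0,[0,0,1],0]]}}

```text
t: 18.7
ee_pos: [541.2, 182.0, 17.8]
tcp_rot: [2.219, 2.205, -0.021]
contact_force: [0.1, 0.4, -1.2]
opening: 0.358
```

```bash
python3 hold.py
```

```text
t 18.8 tcp [541.2 182.   17.7] toolz [-4.000e-04 -1.880e-02 -9.998e-01] yaw 1.565 F [ 0.4 -0.1 -2.1] op 0.358 q [ 0.194  0.461 -0.291  0.823 -0.018  1.771]
```

Emit:
{"fn": "send_rows", "kwargs": {"targets": [[0,[0,0,1],0]]}}

```text
t: 18.9
ee_pos: [541.3, 182.0, 17.6]
tcp_rot: [2.219, 2.205, -0.021]
contact_force: [-4.1, -1.0, 11.4]
opening: 0.355
```

```bash
python3 hold.py
```

```text
t 19.0 tcp [541.3 182.   17.6] toolz [ 1.000e-04 -1.870e-02 -9.998e-01] yaw 1.565 F [-2.7 -0.3  5.4] op 0.362 q [ 0.194  0.461 -0.291  0.822 -0.018  1.771]
```

Emit:
{"fn": "send_rows", "kwargs": {"targets": [[0.45,[0,0,0],0],[0.7,[0,0,0],0],[0.7,[0,0,0],0],[0.7,[0,0,-5],0],[0.8,[0,0,-20],0]]}}

```text
t: 19.5
ee_pos: [539.8, 182.1, 41.6]
tcp_rot: [2.22, 2.206, -0.025]
contact_force: [0.2, 0.3, 0.2]
opening: 0.8
```

Emit:
{"fn": "send_rows", "kwargs": {"targets": [[0.8,[0,0,-40],0],[0.8,[0,0,-40],0]]}}

```text
t: 19.7
ee_pos: [537.1, 183.0, 120.4]
tcp_rot: [2.224, 2.209, -0.036]
contact_force: [0.6, 0.9, 0.3]
opening: 0.8
```

```bash
python3 hold.py; python3 - <<'E'
from h import *
save(wrist()[1],"w15")
E
```

```text
t 19.8 tcp [541.5 184.  125.6] toolz [ 2.000e-04 -1.870e-02 -9.998e-01] yaw 1.564 F [ 0.6  0.4 -0.5] op 0.798 q [ 0.197  0.363 -0.148  1.064 -0.018  1.774]
```

View pics/w15.png

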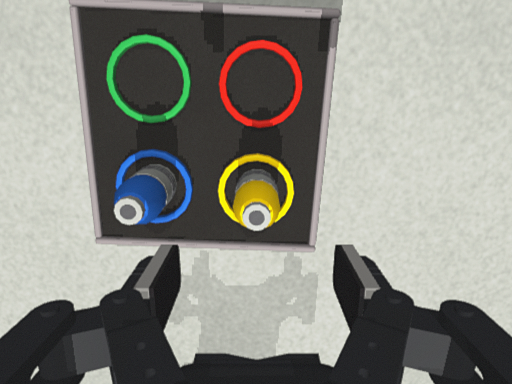

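Emit:
{"fn": "send_rows", "kwargs": {"targets": [[1,[-30,4,0],0],[1,[-50,4,0],0],[1,[-50,4,0],0],[1,[-50,4,0],0],[1,[-50,4,0],0]]}}

```text
t: 20.35
ee_pos: [558.0, -44.4, 123.8]
tcp_rot: [2.208, 2.224, -0.025]
contact_force: [1.0, -0.1, -0.4]
opening: 1.0
```

Emit:
{"fn": "send_rows", "kwargs": {"targets": [[1,[-50,4,0],0],[1,[-50,4,0],0],[1,[-50,4,0],0],[1,[-50,4,0],0],[1,[-25,0,0],0]]}}

```text
t: 20.85
ee_pos: [571.5, -273.1, 121.4]
tcp_rot: [2.215, 2.225, -0.03]
contact_force: [0.1, 0.8, -0.1]
opening: 0.999
```

```bash
python3 hold.py; python3 - <<'E'
from h import *
s,d=wrist();save(d,"w16");st()
E
```

```text
t 20.95 tcp [ 571.  -273.1  121. ] toolz [-0.0129 -0.0141 -0.9998] yaw 1.573 F [-0.2 -0.1 -0.8] op 1.001 q [-0.564  0.478  0.018  1.114 -0.019  1.005]
t 21.0 tcp [ 570.9 -270.7  121.1] toolz [-0.0134 -0.0127 -0.9998] yaw 1.575 F [ 0.   1.3 -0.3] op 1.001 q [-0.561  0.477  0.016  1.115 -0.018  1.006]
```

View pics/w16.png

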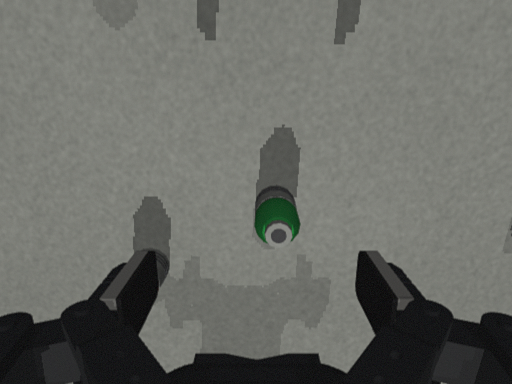

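```bash
python3 - <<'E'
from h import *
rel((278.5,235.5),64)
E
```

```text
t 21.0 pt [ 584.6 -286.2   64. ] tcp [ 570.9 -270.7  121.1] tool shift [-14.8  14.4  57.1] yaw 1.575
```

Emit:
{"fn": "send_rows", "kwargs": {"targets": [[1,[-15,13,0],0],[1,[0,0,25],0],[1,[0,0,25],0],[1,[0,0,25],0]]}}

```text
t: 21.45
ee_pos: [585.9, -279.6, 47.6]
tcp_rot: [2.204, 2.234, -0.025]
contact_force: [0.3, -0.1, 0.2]
opening: 0.998
```

```bash
python3 hold.py; python3 - <<'E'
from h import *
s,d=wrist();save(d,"w17")
E
```

```text
t 21.55 tcp [ 582.6 -277.4   43.9] toolz [-0.0167 -0.0087 -0.9998] yaw 1.584 F [-0.5  0.2 -0.2] op 1.0 q [-0.561  0.563 -0.042  0.975 -0.016  0.996]
```

View pics/w17.png

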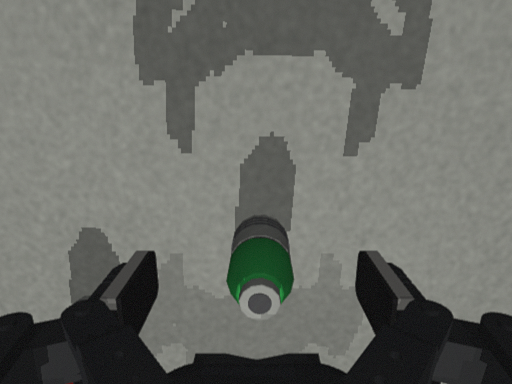

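Emit:
{"fn": "send_rows", "kwargs": {"targets": [[1,[-10,2,8],0],[1,[0,0,16],0],[1,[0,0,9],0]]}}

```text
t: 21.9
ee_pos: [589.5, -289.9, 17.6]
tcp_rot: [2.199, 2.235, -0.025]
contact_force: [-0.5, 0.3, -0.7]
opening: 0.999
```

```bash
python3 hold.py
```

```text
t 22.0 tcp [ 589.  -289.8   17.1] toolz [-0.008  -0.0146 -0.9999] yaw 1.587 F [-0.2 -0.3  0.7] op 1.0 q [-0.572  0.598 -0.052  0.919 -0.017  0.983]
```

Emit:
{"fn": "send_rows", "kwargs": {"targets": [[0.7,[2,-5,7],0]]}}

```text
t: 22.1
ee_pos: [585.5, -289.1, 11.6]
tcp_rot: [2.198, 2.233, -0.024]
contact_force: [0.3, -1.1, 0.1]
opening: 0.86
```

```bash
python3 hold.py
```

```text
t 22.2 tcp [ 582.8 -287.5    9.6] toolz [-0.0095 -0.0138 -0.9999] yaw 1.587 F [-0.3 -0.  -0.3] op 0.703 q [-0.574  0.596 -0.078  0.897 -0.017  0.981]
```

Emit:
{"fn": "send_rows", "kwargs": {"targets": [[0.3,[0,0,0],0],[0,[0,0,0],0],[0,[0,0,0],0],[0,[0,0,0],0],[0,[0,0,0],0]]}}

```text
t: 22.7
ee_pos: [583.0, -287.7, 10.8]
tcp_rot: [2.201, 2.236, -0.025]
contact_force: [0.6, 0.1, -2.0]
opening: 0.36
```

```bash
python3 hold.py; python3 - <<'E'
from h import *
s,d=wrist();save(d,"w18")
E
```

```text
t 22.8 tcp [ 583.  -287.7   10.7] toolz [-0.0084 -0.0143 -0.9999] yaw 1.587 F [-0.8  1.1 -1.7] op 0.364 q [-0.574  0.594 -0.078  0.898 -0.017  0.981]
```

View pics/w18.png

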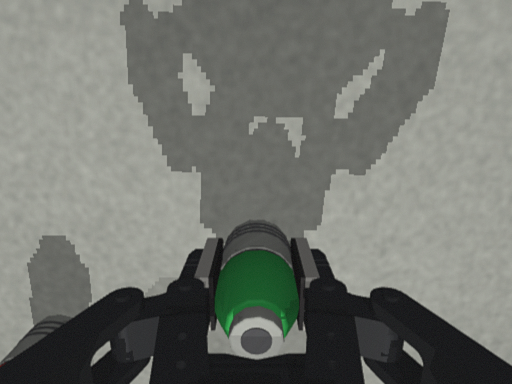

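Emit:
{"fn": "send_rows", "kwargs": {"targets": [[0,[0,0,-10],0],[0,[0,0,-25],0],[0,[0,0,-35],0],[0,[0,0,-40],0]]}}

```text
t: 23.25
ee_pos: [579.4, -283.3, 117.5]
tcp_rot: [-2.196, -2.231, 0.03]
contact_force: [0.7, 0.5, -1.2]
opening: 0.358
```

```bash
python3 hold.py
```

```text
t 23.35 tcp [ 583.7 -285.9  124.3] toolz [-0.0095 -0.0135 -0.9999] yaw 1.587 F [ 0.6 -1.  -0.9] op 0.358 q [-0.571  0.505  0.071  1.137 -0.017  0.984]
```

Emit:
{"fn": "send_rows", "kwargs": {"targets": [[0,[20,-4,0],0],[0,[40,-9,0],0],[0,[40,-9,0],0],[0,[40,-9,0],0],[0,[40,-9,0],0]]}}

```text
t: 23.85
ee_pos: [539.7, -104.0, 121.6]
tcp_rot: [2.208, 2.225, -0.024]
contact_force: [1.1, -0.4, -0.9]
opening: 0.362
```

Emit:
{"fn": "send_rows", "kwargs": {"targets": [[0,[40,-9,0],0],[0,[40,-9,0],0],[0,[40,-9,0],0],[0,[40,-9,0],0],[0,[40,-9,0],0]]}}

```text
t: 24.35
ee_pos: [483.4, 106.8, 116.2]
tcp_rot: [2.212, 2.231, -0.028]
contact_force: [-0.5, 0.2, -1.6]
opening: 0.362
```

```bash
python3 -c "
from h import *
st()"
```

```text
t 24.35 tcp [483.4 106.8 116.2] toolz [-0.0125 -0.0131 -0.9998] yaw 1.579 F [-0.5  0.2 -1.6] op 0.362 q [ 0.063  0.24  -0.346  0.998 -0.012  1.625]
```

Emit:
{"fn": "send_rows", "kwargs": {"targets": [[0,[40,-6,-2],0],[0,[40,-6,-2],0],[0,[25,-5,0],0],[0,[8,0,0],0]]}}

```text
t: 24.75
ee_pos: [456.1, 228.8, 116.9]
tcp_rot: [-2.2, -2.236, 0.034]
contact_force: [-0.6, 0.2, -1.3]
opening: 0.357
```

```bash
python3 hold.py; python3 - <<'E'
from h import *
place("green",(257,341),10.7)
save(wrist()[1],"w19")
E
```

```text
t 24.85 tcp [457.2 227.5 117. ] toolz [-0.0177 -0.0132 -0.9998] yaw 1.586 F [-0.4 -0.9 -1.1] op 0.361 q [ 0.309  0.272 -0.3    1.019 -0.007  1.865]
nose in tool [ -2.1   0.5 -53.3]
green [230, 101, 82, 82, 1840] ctr [270.3 141.6] [82. 83.] pt [465. 265.  14.] tool [ 38.7  10.2 102.3]
green [214, 251, 85, 87, 4773] ctr [256.4 299. ] [85. 99.] pt [456.9 132.9  14. ] tool [-93.2   0.2 104.2]
t 24.9 tcp [457.8 226.4 117.1] toolz [-0.0174 -0.0135 -0.9998] yaw 1.584 F [-0.   0.2 -1.2] op 0.359 q [ 0.307  0.272 -0.3    1.019 -0.008  1.864]
```

View pics/w19.png

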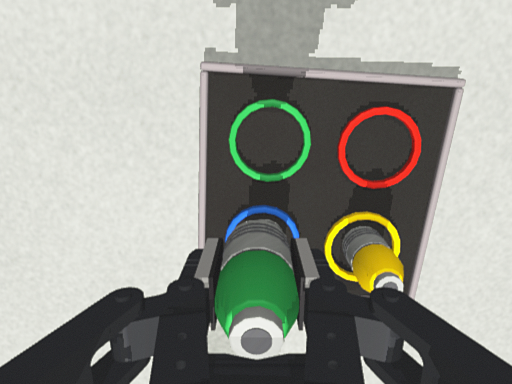

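Emit:
{"fn": "send_rows", "kwargs": {"targets": [[0,[20,4,0],0],[0,[20,5,5],0],[0,[0,0,25],0],[0,[0,0,25],0],[0,[0,0,15],0]]}}

```text
t: 25.45
ee_pos: [471.5, 259.2, 47.1]
tcp_rot: [2.221, 2.219, -0.026]
contact_force: [-0.5, 0.6, -1.1]
opening: 0.36
```

```bash
python3 hold.py
```

```text
t 25.55 tcp [470.1 258.5  46.3] toolz [-0.0141 -0.0144 -0.9998] yaw 1.57 F [-0.2 -0.8 -1.2] op 0.366 q [ 0.358  0.383 -0.334  0.872 -0.009  1.93 ]
```

Emit:
{"fn": "send_rows", "kwargs": {"targets": [[0,[8,-5,12],0]]}}

```text
t: 25.65
ee_pos: [467.4, 265.6, 35.7]
tcp_rot: [2.225, 2.215, -0.026]
contact_force: [0.8, 0.1, -1.4]
opening: 0.36
```

```bash
python3 hold.py
```

```text
t 25.75 tcp [463.6 265.9  33.1] toolz [-0.0165 -0.015  -0.9998] yaw 1.569 F [-0.1 -1.2 -1.5] op 0.362 q [ 0.375  0.396 -0.352  0.844 -0.008  1.948]
```

Emit:
{"fn": "send_rows", "kwargs": {"targets": [[0,[0,0,6],0]]}}

```text
t: 25.85
ee_pos: [464.3, 266.1, 27.9]
tcp_rot: [-2.223, -2.219, 0.032]
contact_force: [-0.1, -0.1, -0.6]
opening: 0.357
```

```bash
python3 hold.py; python3 - <<'E'
from h import *
save(wrist()[1],"w20")
E
```

```text
t 25.95 tcp [463.2 265.7  26.8] toolz [-0.0171 -0.0153 -0.9997] yaw 1.569 F [-0.5  0.  -0.6] op 0.358 q [ 0.375  0.403 -0.36   0.829 -0.008  1.947]
```

View pics/w20.png

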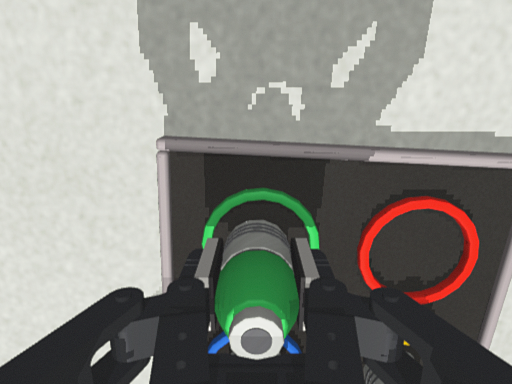

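Emit:
{"fn": "send_rows", "kwargs": {"targets": [[0,[0,2,5],0]]}}

```text
t: 26.1
ee_pos: [466.0, 266.1, 22.8]
tcp_rot: [-2.222, -2.22, 0.033]
contact_force: [0.4, 0.9, -1.3]
opening: 0.359
```

```bash
python3 hold.py
```

```text
t 26.2 tcp [465.6 265.7  21.9] toolz [-0.0165 -0.0151 -0.9997] yaw 1.569 F [ 0.6  0.1 -1.4] op 0.361 q [ 0.373  0.412 -0.361  0.819 -0.008  1.946]
```

Emit:
{"fn": "send_rows", "kwargs": {"targets": [[0,[0,0,2],0]]}}

```text
t: 26.3
ee_pos: [465.8, 265.8, 20.0]
tcp_rot: [-2.223, -2.219, 0.034]
contact_force: [0.1, -0.5, -1.1]
opening: 0.357
```

```bash
python3 hold.py
```

```text
t 26.4 tcp [465.4 265.7  19.6] toolz [-0.0167 -0.0152 -0.9997] yaw 1.569 F [-0.  -0.  -1.8] op 0.358 q [ 0.373  0.414 -0.363  0.815 -0.008  1.946]
```

Emit:
{"fn": "send_rows", "kwargs": {"targets": [[0,[0,0,1],0]]}}

```text
t: 26.5
ee_pos: [465.5, 265.7, 18.7]
tcp_rot: [-2.222, -2.219, 0.035]
contact_force: [0.5, 0.4, -1.4]
opening: 0.359
```

```bash
python3 hold.py
```

```text
t 26.6 tcp [465.5 265.6  18.7] toolz [-0.0166 -0.0152 -0.9997] yaw 1.569 F [ 0.4 -0.5 -1.4] op 0.362 q [ 0.373  0.415 -0.364  0.812 -0.008  1.946]
```

Emit:
{"fn": "send_rows", "kwargs": {"targets": [[0,[0,0,1],0]]}}

```text
t: 26.7
ee_pos: [465.5, 265.7, 18.5]
tcp_rot: [-2.222, -2.219, 0.035]
contact_force: [-3.8, -2.2, 13.7]
opening: 0.359
```

```bash
python3 hold.py
```

```text
t 26.8 tcp [465.5 265.7  18.5] toolz [-0.0162 -0.0152 -0.9998] yaw 1.569 F [-3.1 -1.9  7.1] op 0.36 q [ 0.373  0.415 -0.365  0.811 -0.008  1.946]
```

Emit:
{"fn": "send_rows", "kwargs": {"targets": [[0.45,[0,0,0],0],[0.7,[0,0,0],0],[0.7,[0,0,0],0],[0.7,[0,0,-5],0],[0.75,[0,0,-20],0]]}}

```text
t: 27.3
ee_pos: [464.4, 265.4, 42.4]
tcp_rot: [-2.221, -2.218, 0.04]
contact_force: [-0.5, -0.5, 1.0]
opening: 0.749
```

Emit:
{"fn": "send_rows", "kwargs": {"targets": [[0.75,[0,0,-40],0],[0.75,[0,0,-40],0]]}}

```text
t: 27.5
ee_pos: [463.1, 265.6, 121.4]
tcp_rot: [-2.219, -2.215, 0.052]
contact_force: [0.5, 0.9, -0.4]
opening: 0.753
```

```bash
python3 hold.py; python3 - <<'E'
from h import *
save(wrist()[1],"w21")
E
```

```text
t 27.6 tcp [467.3 267.3 126.2] toolz [-0.0166 -0.0153 -0.9997] yaw 1.569 F [ 0.8  1.3 -0.4] op 0.752 q [ 0.375  0.315 -0.216  1.061 -0.008  1.947]
```

View pics/w21.png

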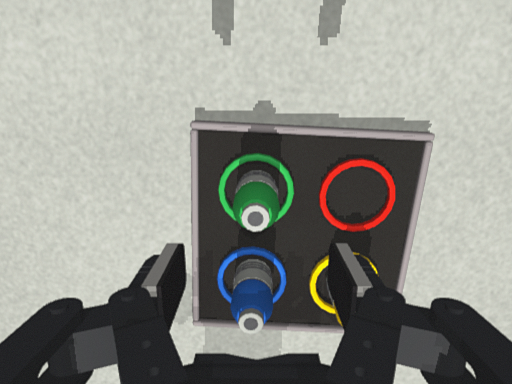

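Emit:
{"fn": "send_rows", "kwargs": {"targets": [[1,[-30,0,0],0],[1,[-50,1,0],0],[1,[-50,1,0],0],[1,[-50,1,0],0],[1,[-50,1,0],0]]}}

```text
t: 28.15
ee_pos: [468.6, 37.8, 123.0]
tcp_rot: [-2.205, -2.23, 0.041]
contact_force: [1.5, 0.4, 0.1]
opening: 1.0
```

Emit:
{"fn": "send_rows", "kwargs": {"targets": [[1,[-50,1,0],0],[1,[-50,1,0],0],[1,[-50,1,0],0],[1,[-50,1,0],0],[1,[-50,1,0],0]]}}

```text
t: 28.65
ee_pos: [471.0, -212.2, 120.9]
tcp_rot: [-2.199, -2.225, 0.045]
contact_force: [1.5, 0.2, -0.3]
opening: 0.998
```

```bash
python3 -c "
from h import *
st()"
```

```text
t 28.65 tcp [ 471.  -212.2  120.9] toolz [-0.0295 -0.0115 -0.9995] yaw 1.583 F [ 1.5  0.2 -0.3] op 0.998 q [-0.564  0.28  -0.28   1.03  -0.026  0.995]
```

Emit:
{"fn": "send_rows", "kwargs": {"targets": [[1,[-45,2,0],0],[1,[-45,2,0],0],[1,[-20,0,0],0]]}}

```text
t: 28.95
ee_pos: [473.5, -329.4, 117.9]
tcp_rot: [-2.202, -2.217, 0.046]
contact_force: [0.5, 0.2, -0.2]
opening: 1.0
```

```bash
python3 hold.py
```

```text
t 29.05 tcp [ 473.2 -328.3  117.6] toolz [-0.0335 -0.0082 -0.9994] yaw 1.577 F [-0.1  0.7  1. ] op 1.001 q [-0.731  0.39  -0.129  1.072 -0.028  0.834]
```

Emit:
{"fn": "send_rows", "kwargs": {"targets": [[1,[0,0,35],0],[1,[0,0,0],0]]}}

```text
t: 29.25
ee_pos: [471.0, -326.7, 80.6]
tcp_rot: [-2.199, -2.213, 0.045]
contact_force: [-0.7, 1.4, -0.5]
opening: 1.001
```

```bash
python3 hold.py; python3 - <<'E'
from h import *
s,d=wrist();save(d,"w22");st()
E
```

```text
t 29.35 tcp [ 473.8 -328.6   85.2] toolz [-0.0297 -0.0104 -0.9995] yaw 1.578 F [ 0.3  0.8 -0.4] op 1.001 q [-0.731  0.413 -0.179  0.994 -0.028  0.833]
t 29.4 tcp [ 474.6 -329.3   86.2] toolz [-0.0281 -0.012  -0.9995] yaw 1.578 F [1.3 0.3 0.1] op 1.005 q [-0.731  0.412 -0.178  0.994 -0.028  0.833]
```

View pics/w22.png

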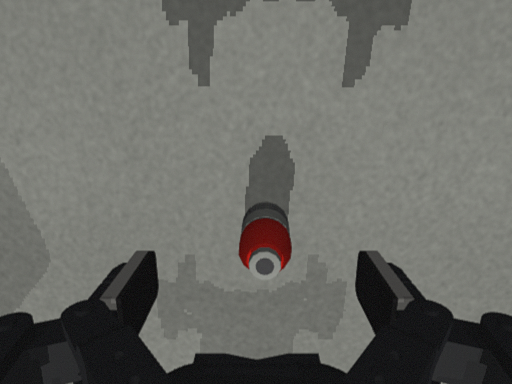

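```bash
python3 - <<'E'
from h import *
rel((264.5,266),64)
E
```

```text
t 29.4 pt [ 478.8 -346.9   64. ] tcp [ 474.6 -329.3   86.2] tool shift [-17.4   4.7  22.3] yaw 1.578
```

Emit:
{"fn": "send_rows", "kwargs": {"targets": [[1,[-15,6,10],0],[1,[0,0,30],0],[1,[0,0,0],0]]}}

```text
t: 29.75
ee_pos: [483.7, -345.5, 51.9]
tcp_rot: [-2.208, -2.232, 0.043]
contact_force: [-1.8, 1.1, -0.3]
opening: 1.003
```

```bash
python3 hold.py; python3 - <<'E'
from h import *
s,d=wrist();save(d,"w23");st()
E
```

```text
t 29.85 tcp [ 486.  -347.6   55.5] toolz [-0.0157 -0.0231 -0.9996] yaw 1.582 F [-0.6  0.2  1.8] op 0.998 q [-0.741  0.461 -0.183  0.923 -0.028  0.819]
t 29.9 tcp [ 486.2 -347.9   55.9] toolz [-0.0152 -0.0237 -0.9996] yaw 1.581 F [ 0.5 -0.6 -0.9] op 1.001 q [-0.741  0.461 -0.183  0.923 -0.028  0.819]
```

View pics/w23.png

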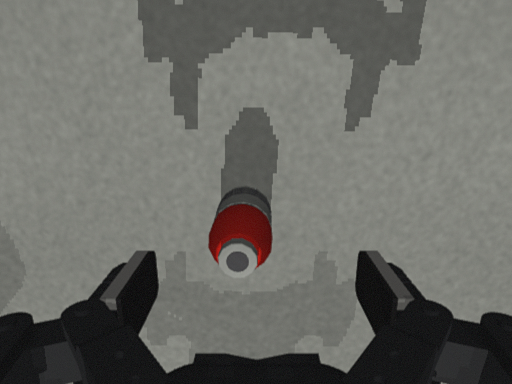

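Emit:
{"fn": "send_rows", "kwargs": {"targets": [[1,[4,-9,4],0],[1,[0,0,16],0],[1,[0,0,14],0]]}}

```text
t: 30.2
ee_pos: [478.8, -346.5, 27.4]
tcp_rot: [2.197, 2.223, -0.043]
contact_force: [-0.1, -0.9, -1.6]
opening: 0.995
```

```bash
python3 hold.py; python3 - <<'E'
from h import *
s,d=wrist();save(d,"w24")
E
```

```text
t 30.3 tcp [ 477.4 -345.3   25.4] toolz [-0.0113 -0.0275 -0.9996] yaw 1.582 F [-0.1  0.6  0.8] op 0.997 q [-0.748  0.473 -0.249  0.839 -0.028  0.811]
```

View pics/w24.png

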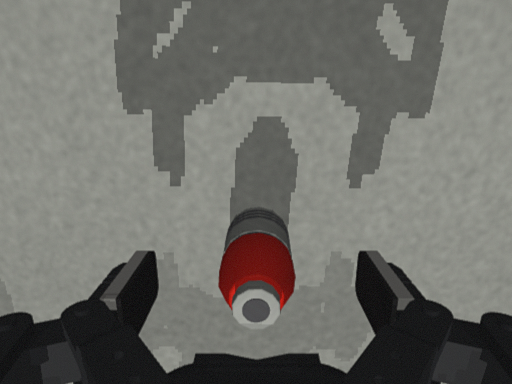

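Well centred. Finish the descent and grip.

Emit:
{"fn": "send_rows", "kwargs": {"targets": [[0.8,[0,0,12],0]]}}

```text
t: 30.45
ee_pos: [479.0, -347.2, 15.7]
tcp_rot: [2.197, 2.223, -0.043]
contact_force: [0.9, 0.3, 0.3]
opening: 0.856
```

```bash
python3 hold.py
```

```text
t 30.55 tcp [ 477.  -345.3   12.8] toolz [-0.0123 -0.0266 -0.9996] yaw 1.582 F [ 0.1  0.  -0.3] op 0.801 q [-0.749  0.487 -0.262  0.813 -0.028  0.811]
```

Emit:
{"fn": "send_rows", "kwargs": {"targets": [[0.7,[0,0,3],0]]}}

```text
t: 30.65
ee_pos: [477.0, -345.6, 9.8]
tcp_rot: [2.201, 2.227, -0.043]
contact_force: [-0.5, -0.5, 0.8]
opening: 0.701
```

```bash
python3 hold.py
```

```text
t 30.75 tcp [ 476.6 -345.1    9.2] toolz [-0.013  -0.0259 -0.9996] yaw 1.582 F [-0.3  0.3  0.4] op 0.701 q [-0.749  0.491 -0.265  0.806 -0.028  0.81 ]
```

Emit:
{"fn": "send_rows", "kwargs": {"targets": [[0.3,[0,0,0],0],[0,[0,0,0],0],[0,[0,0,0],0],[0,[0,0,0],0],[0,[0,0,0],0]]}}

```text
t: 31.25
ee_pos: [477.1, -345.5, 9.7]
tcp_rot: [2.201, 2.227, -0.043]
contact_force: [-0.3, -0.4, -1.4]
opening: 0.359
```

```bash
python3 hold.py; python3 - <<'E'
from h import *
s,d=wrist();save(d,"w25")
E
```

```text
t 31.35 tcp [ 477.  -345.5    9.7] toolz [-0.0123 -0.0264 -0.9996] yaw 1.582 F [ 0.6 -0.1 -0.8] op 0.363 q [-0.749  0.491 -0.264  0.807 -0.028  0.81 ]
```

View pics/w25.png

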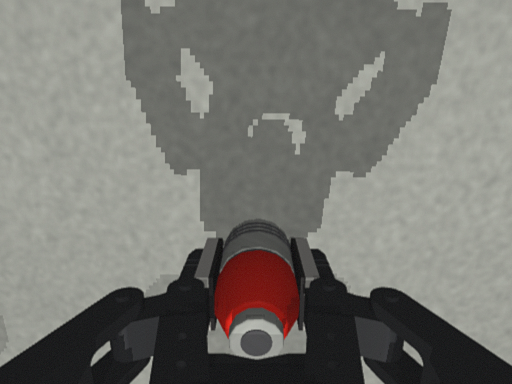

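Emit:
{"fn": "send_rows", "kwargs": {"targets": [[0,[0,0,-10],0],[0,[0,0,-25],0],[0,[0,0,-35],0],[0,[0,0,-40],0]]}}

```text
t: 31.8
ee_pos: [474.1, -338.8, 117.3]
tcp_rot: [-2.205, -2.23, 0.044]
contact_force: [0.3, -0.9, -1.9]
opening: 0.358
```

```bash
python3 hold.py
```

```text
t 31.9 tcp [ 478.  -342.1  123.3] toolz [-0.0137 -0.0251 -0.9996] yaw 1.582 F [ 1.3 -0.7 -0.3] op 0.357 q [-0.743  0.386 -0.12   1.058 -0.028  0.816]
```

Emit:
{"fn": "send_rows", "kwargs": {"targets": [[0,[20,2,0],0],[0,[40,5,0],0],[0,[45,5,0],0],[0,[45,5,0],0],[0,[45,5,0],0]]}}

```text
t: 32.4
ee_pos: [497.6, -143.9, 117.4]
tcp_rot: [2.212, 2.215, -0.043]
contact_force: [0.8, 0.7, -0.7]
opening: 0.359
```

Emit:
{"fn": "send_rows", "kwargs": {"targets": [[0,[45,5,0],0],[0,[45,5,0],0],[0,[45,5,0],0],[0,[45,5,0],0],[0,[45,5,0],0]]}}

```text
t: 32.9
ee_pos: [515.0, 95.1, 107.6]
tcp_rot: [2.216, 2.221, -0.049]
contact_force: [1.6, -0.1, -1.1]
opening: 0.358
```

```bash
python3 -c "
from h import *
st()"
```

```text
t 32.9 tcp [515.   95.1 107.6] toolz [-0.0193 -0.0245 -0.9995] yaw 1.573 F [ 1.6 -0.1 -1.1] op 0.358 q [ 0.043  0.304 -0.28   1.006 -0.024  1.611]
```

Emit:
{"fn": "send_rows", "kwargs": {"targets": [[0,[40,8,-5],0],[0,[40,8,-5],0],[0,[25,5,0],0],[0,[10,0,0],0]]}}

```text
t: 33.3
ee_pos: [529.0, 222.4, 111.1]
tcp_rot: [-2.207, -2.232, 0.056]
contact_force: [0.0, 0.6, -1.4]
opening: 0.36
```

```bash
python3 hold.py; python3 - <<'E'
from h import *
place("red",(257,342),9.7)
save(wrist()[1],"w26")
E
```

```text
t 33.4 tcp [528.5 221.1 111.1] toolz [-0.0273 -0.0247 -0.9993] yaw 1.582 F [ 0.2 -1.3 -1.2] op 0.36 q [ 0.265  0.398 -0.133  1.072 -0.017  1.825]
nose in tool [ -1.7   0.5 -54.3]
red [241, 95, 86, 87, 2117] ctr [283.9 137.9] [85. 87.] pt [544.9 261.1  14. ] tool [42.2 19.5 95.6]
red [214, 250, 86, 89, 4980] ctr [256.2 299.7] [ 87. 101.] pt [526.9 128.   14. ] tool [-90.6   0.1  99.4]
t 33.45 tcp [528.7 219.7 111.2] toolz [-0.0272 -0.0252 -0.9993] yaw 1.581 F [ 0.3 -0.9 -1.1] op 0.361 q [ 0.263  0.398 -0.133  1.072 -0.017  1.824]
```

View pics/w26.png

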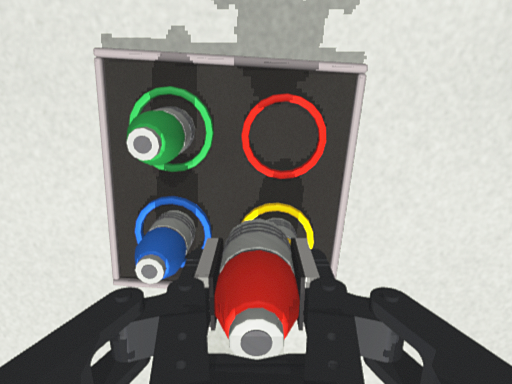

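Emit:
{"fn": "send_rows", "kwargs": {"targets": [[0,[22,8,0],0],[0,[21,7,5],0],[0,[0,0,25],0],[0,[0,0,0],0]]}}

```text
t: 33.9
ee_pos: [543.0, 255.4, 79.8]
tcp_rot: [-2.222, -2.219, 0.061]
contact_force: [-1.2, -0.5, -2.1]
opening: 0.361
```

```bash
python3 hold.py
```

```text
t 34.0 tcp [545.4 256.2  83.1] toolz [-0.0227 -0.0251 -0.9994] yaw 1.569 F [-0.7 -0.3 -0.3] op 0.362 q [ 0.314  0.47  -0.093  1.036 -0.017  1.887]
```

Emit:
{"fn": "send_rows", "kwargs": {"targets": [[0,[8,0,10],0],[0,[0,0,20],0],[0,[0,0,15],0]]}}

```text
t: 34.3
ee_pos: [548.6, 263.1, 42.0]
tcp_rot: [2.224, 2.211, -0.039]
contact_force: [-0.4, -0.1, -1.9]
opening: 0.36
```

```bash
python3 hold.py
```

```text
t 34.4 tcp [547.1 262.6  40.6] toolz [-0.017  -0.0228 -0.9996] yaw 1.565 F [-0.4  0.7 -1.4] op 0.359 q [ 0.323  0.511 -0.142  0.942 -0.016  1.9  ]
```

Emit:
{"fn": "send_rows", "kwargs": {"targets": [[0,[0,-1,11],0]]}}

```text
t: 34.5
ee_pos: [547.7, 262.9, 31.3]
tcp_rot: [2.224, 2.211, -0.039]
contact_force: [0.4, -1.1, -1.6]
opening: 0.358
```

```bash
python3 hold.py
```

```text
t 34.6 tcp [545.  262.   28.6] toolz [-0.0188 -0.0234 -0.9995] yaw 1.565 F [-0.7 -0.4 -0.9] op 0.356 q [ 0.324  0.52  -0.159  0.917 -0.016  1.9  ]
```

Emit:
{"fn": "send_rows", "kwargs": {"targets": [[0,[0,0,6],0]]}}

```text
t: 34.7
ee_pos: [545.7, 262.2, 23.5]
tcp_rot: [2.225, 2.212, -0.044]
contact_force: [0.4, 0.3, -0.6]
opening: 0.358
```

```bash
python3 hold.py; python3 - <<'E'
from h import *
save(wrist()[1],"w27")
E
```

```text
t 34.8 tcp [544.4 261.7  22.1] toolz [-0.0197 -0.0237 -0.9995] yaw 1.565 F [-0.3  0.6 -0.5] op 0.362 q [ 0.323  0.526 -0.167  0.904 -0.016  1.9  ]
```

View pics/w27.png

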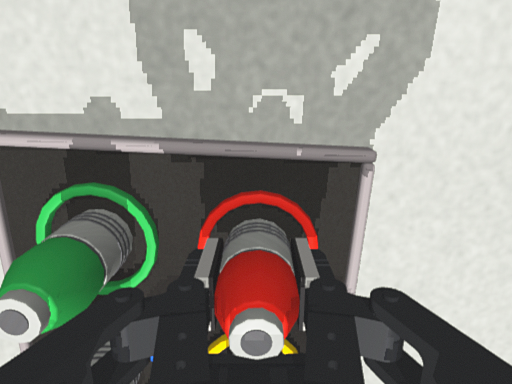

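Aligned with the red ring. Lower to contact (expected at about z 17.7).

Emit:
{"fn": "send_rows", "kwargs": {"targets": [[0,[0,0,3],0]]}}

```text
t: 34.95
ee_pos: [545.1, 261.9, 20.0]
tcp_rot: [2.225, 2.212, -0.046]
contact_force: [-0.2, 0.5, -1.4]
opening: 0.356
```

```bash
python3 hold.py
```

```text
t 35.05 tcp [544.5 261.7  19.2] toolz [-0.0196 -0.0236 -0.9995] yaw 1.565 F [-0.8 -0.9 -1.5] op 0.362 q [ 0.323  0.529 -0.17   0.898 -0.016  1.9  ]
```

Emit:
{"fn": "send_rows", "kwargs": {"targets": [[0,[0,0,1],0]]}}

```text
t: 35.15
ee_pos: [544.6, 261.7, 18.4]
tcp_rot: [2.225, 2.213, -0.047]
contact_force: [0.3, -0.3, -0.9]
opening: 0.359
```

```bash
python3 hold.py
```

```text
t 35.25 tcp [544.4 261.7  18.2] toolz [-0.0197 -0.0236 -0.9995] yaw 1.565 F [-0.1  0.4 -0.9] op 0.358 q [ 0.323  0.53  -0.171  0.895 -0.016  1.9  ]
```

Emit:
{"fn": "send_rows", "kwargs": {"targets": [[0,[0,0,1],0]]}}

```text
t: 35.35
ee_pos: [544.6, 261.7, 17.7]
tcp_rot: [2.225, 2.213, -0.047]
contact_force: [-4.1, -0.4, 8.4]
opening: 0.361
```

```bash
python3 hold.py
```

```text
t 35.45 tcp [544.6 261.7  17.7] toolz [-0.0191 -0.0235 -0.9995] yaw 1.565 F [-1.4 -0.3  2.1] op 0.361 q [ 0.323  0.53  -0.172  0.894 -0.016  1.9  ]
```

Emit:
{"fn": "send_rows", "kwargs": {"targets": [[0.45,[0,0,0],0],[0.7,[0,0,0],0],[0.7,[0,0,0],0],[0.7,[0,0,-5],0],[0.75,[0,0,-20],0]]}}

```text
t: 35.95
ee_pos: [543.4, 261.7, 41.0]
tcp_rot: [2.227, 2.214, -0.053]
contact_force: [0.3, -0.1, 1.4]
opening: 0.749
```

Emit:
{"fn": "send_rows", "kwargs": {"targets": [[0.75,[0,0,-40],0],[0.75,[0,0,-40],0],[0.75,[-30,0,-40],0],[0.75,[-30,0,0],0]]}}

```text
t: 36.35
ee_pos: [546.4, 207.0, 168.3]
tcp_rot: [2.22, 2.219, -0.05]
contact_force: [1.1, -0.4, -0.4]
opening: 0.751
```

```bash
python3 hold.py; python3 - <<'E'
from h import *
s,d=wrist();save(d,"w28");rings(d)
for n in("side","scene"):
    e=robot.get_image(n);save(e,n+"28")
E
```

```text
t 36.45 tcp [544.3 204.  164.4] toolz [-0.0274 -0.0266 -0.9993] yaw 1.566 F [ 0.1  0.5 -0.6] op 0.751 q [ 0.231  0.38  -0.024  1.2   -0.02   1.807]
red [226, 70, 72, 75, 1549] [261.6 107.3] [72. 74.] [545.  260.8]
red [239, 88, 44, 46, 1041] [260.6 110.6] [44. 46.] [544.2 258.2]
yellow [224, 165, 67, 66, 1950] [257.2 197.5] [65. 66.] [541.  181.2]
green [131, 66, 72, 74, 2222] [167.  102.7] [69. 75.] [465.8 264.8]
blue [138, 161, 66, 66, 1944] [169.1 193.9] [66. 68.] [460.7 184.5]
```

View pics/w28.png

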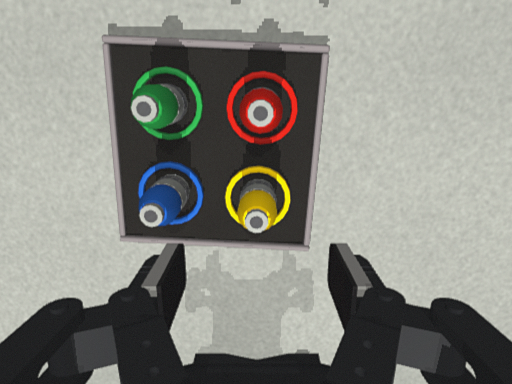

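View pics/side28.png

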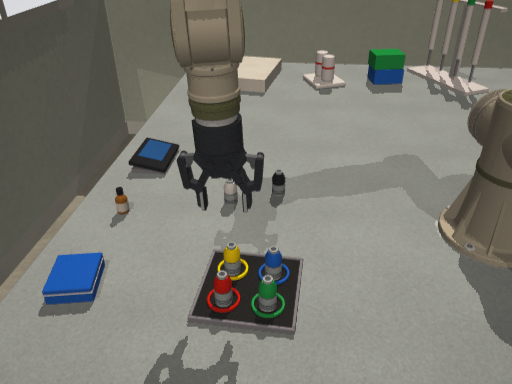

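View pics/scene28.png

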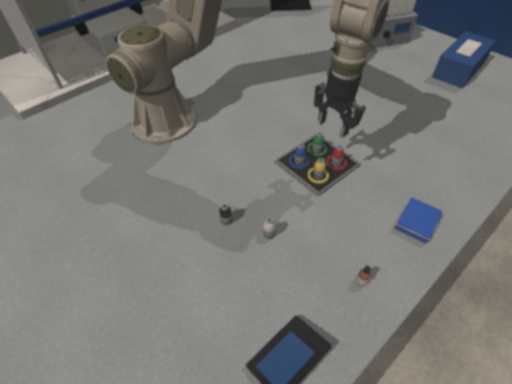

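```bash
python3 - <<'E'
from h import *
P=dict(red=(544.8,260.8),yellow=(540.8,181.4),green=(465.1,264.8),blue=(461,185.2))
N=dict(red=(260.5,112.5),yellow=(257,222),green=(144,109),blue=(151,215.5))
s,d=wrist();st()
for c in P:
    q=plane(d,N[c],72)[:2];print(c,q.round(1),"off",np.hypot(*(q-P[c])).round(1))
E
```

```text
t 36.65 tcp [542.5 206.5 161.3] toolz [-0.0324 -0.0267 -0.9991] yaw 1.569 F [0.2 0.5 0.4] op 0.745 q [ 0.235  0.385 -0.025  1.199 -0.018  1.808]
red [543.1 263.9] off 3.5
yellow [540.5 185.3] off 3.9
green [465.2 266.2] off 1.4
blue [462.2 189.7] off 4.6
```

```bash
python3 -c "
from h import *
print(robot.sign_off());st()"
```

```text
the job is handed in; nothing more can be done
None
the job is handed in; nothing more can be done
```

All four objectives (blue, yellow, green and red, in that order) are standing in the pockets of their own colour, and the job was handed in at about 36.7 s. Each one was lowered until the wrist force showed it touch the pocket floor, then released. Sign-off reports no verdict, so these are my own last checks:

- **Position in the pockets:** the final wrist view put the noses 1.4 to 4.6 mm from the pocket middles, against the 12 mm limit. The arm drifted about 2.5 mm between the picture I picked pixels from and this calculation, so the true offsets are probably smaller. Each touched down within 0.2 mm of the expected seated height.
- **Upright:** all four stand upright in the wrist, side and scene pictures. I judged this by eye and did not measure the angle.
- **Black and white objectives:** the side and scene pictures show both still standing in their places. I judged this by eye too.
- **Clear of the scene:** the gripper was open and about 160 mm above the bench, touching nothing.

Two things disagreed or went off plan:

- **Ring positions:** the side camera put the ring centres about 3 to 4 mm farther from the robot's midline than the wrist camera. I used the wrist values, which the scene camera mostly supported.
- **Tool tilt:** the tool picked up a tilt of up to 0.056 rad early on, while it was empty. I worked it back down before the first grasp, and it stayed at about 0.03 rad or less while carrying.

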